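Load the enamel drying plate

ROBOT

A 6-joint arm with a two-finger parallel gripper is mounted at the origin on the work surface. World frame = base frame: x ahead of the robot, y to its left, z up, the work surface at z = 0. Lengths are in m, angles in rad, forces in N, time in s.
With the tool pointing down it reaches from about 0.35 to 0.775 m from the base axis. Payload 5.5 kg.
Tool frame: the origin (TCP) lies midway between the tips of the shut fingers; the grasp point (between the pads) lies 19 mm behind it; z points along the fingers, y is the line along which they close (so a half turn about z gives the same grasp; the last joint's range is limited). The gripper opens to 85 mm and grips with 20 to 120 N. Pads are 22 mm wide; open, the fingers measure 114 mm over their backs; the gripper's body (76 mm by 85 mm) begins 54 mm behind the grasp point. The pads swing forward as they close: fully open they stand 13 mm farther back than shut.
Start: joints at [-1.358, 0.313, 0.046, 1.304, 0, 1.431], TCP at [0.199, -0.54, 0.231] pointing down, gripper open.
Joint ranges: [-2.76, 2.76], [-0.86, 1.69], [-1.03, 1.26], [-2.2, 2.34], [-1.47, 1.5], [-3.14, 3.14]. Speed limits (rad/s): [2.57, 2.57, 3.14, 3.14, 3.14, 3.14].

INTERFACE

Orientations are given as a unit quaternion [w, x, y, z].
In Python, from workcell import telemetry, imaging, env gives the robot as it stands. The module is installed in compiled form; this text tells all that it offers.
- The arm moves only by the tool step_arm, never from a script. Its argument "moves" is a list of rows, each a list of 3 entries, a list of its own where there are three numbers: the shift along the tool's x, y, z in mm, then the turn, a rotation vector about the tool's x, y, z in rad, then the finger opening in mm, from 0 to 85.4. A call has 1 to 8 rows; each row is the pose to reach, as a shift and turn from the pose commanded when the call began, along the tool's axes at that moment; what a row does not reach only later rows make up. A row lasts 1/12 s, in which the tool goes at most 41.7 mm and 7.16 degrees, less where a joint would pass 70% of its speed; a pose out of reach is approached as far as the arm can. A call with a gripper value outside its range is refused whole. The fingers move at their own pace and stop on an object; "grip_force" is the grip in N (left out, the last holds). Time passes only in rows, so rows that repeat a pose let the fingers close. It gives the time, the measured TCP pose, the force, the opening and the grip force at its end, in the units of the state.
- telemetry.get_state(): the state, without advancing time (a new reading comes with each control period).
- imaging.read_camera(name): name is "scene" or "top"; returns the picture (420x560x3 uint8, red, green, blue); there is no depth.
- imaging.camera_params(name): a dict with "camera_matrix" (3x3 intrinsics, pixels), "pose" (4x4, takes a point from camera to world coordinates). Camera axes: x right, y up, looking along -z (the intrinsics and any distortion apply to the point x, -y, -z); pixel columns grow to the right and rows downward; lengths in m; the calibration is good to about 2 mm. A picture is of the moment at which its call begins. camera_params takes no time and is no camera call.
- env.hand_in(): hands the job in; it is judged then, once.
The state is a dict: "clock": time; "joint_pos": joint angles; "qvel": joint speeds; "tau": joint torques, N m; "tcp_pos": TCP position; "orientation": TCP orientation; "wrist_force": force on the tool from outside, world axes, zero at the start; "ft_torque": the same for the moment, N m; "finger_gap": finger opening in m; "grip_force": force on a finger pad.
Only numpy, scipy, OpenCV 4.12 (cv2) and the standard library are available. Lean on these libraries where they do the work, as an engineer would, in place of code of your own. Each camera call takes 0.05 s, during which the arm holds its last target. There are 200 camera calls.

TASK

Use the spatula to carry every firing tray from the bench to the drying plate: slide the blade under each tray, lift it, and leave all of them standing flat and fully on the dark plate, side by side, with the blade drawn out again. The enamel is still wet, so never touch a tray or its piece with the gripper. When all the trays are on the plate turn its switch to on, and finish with the spatula lying back in the two notches of its wooden rest and the other things on the bench left where they are.

Things in the scene. Friction and masses are not known exactly. Their poses are not given: they have to be found in the camera images.
- tray1: firing tray, 0.1 kg: steel sheet 66 (x) x 64 (y) x 2 mm, top at 17 mm, on two flanges 15 mm high, 2 mm thick, along x at y = +-31 mm: below is a tunnel 60 mm wide, 15 mm high, open at both x ends (alike), one roughly towards the robot. A white enamelled piece is fixed on it, to 24 mm. Origin: footprint centre, at the flanges' bottom; z up. Any one of the four trays may be absent
- tray2: second firing tray, the same as tray1 but with a square piece; may be absent
- tray3: third firing tray, the same as tray1; may be absent
- tray4: fourth firing tray, the same as tray1 but with a square piece; may be absent
- spatula: spatula, 0.17 kg. Origin: grip point, centre of the handle's section; x to the blade, z up. Handle 16 wide (y), 20 high, x = -95 to 45 mm; an 18 mm wide neck slopes from there down to the blade. Blade level, 2 thick, 44 wide, x = 80 to 150 mm, underside 45 mm below the origin. Mass centre at x = 17 mm. Starts lying in its rest, blade off the bench
- spatula_blade (a point): centre of the underside of the spatula's blade (115 mm ahead of the grip point and 45 mm below it), axes as the spatula
- rest: wooden spatula rest before the drying plate, fixed; base 135 x 64 x 10 mm, two uprights 10 mm thick at x = 38 and -60 mm, each with a notch 32 mm wide, floor 50 mm above the bench, horns to 65 mm. Origin on the bench under the place of the grip point, x towards where the blade points, z up
- rest_seat (a point): the point 60 mm above the bench, between the two notches, where the spatula's grip point is when the spatula lies in the rest; axes as the rest
- drying_plate: drying plate, fixed: grey housing, on top a dark flat rimless plate 180 (x) x 380 (y) mm, 70 mm above the bench. At its -y end a control box 88 mm wide (to y = -281 mm), 62 mm high, with the switch. Origin on the bench under the plate's centre; x points away from the robot (front edge x = -90 mm), z up
- plate_top (a point): centre of the drying plate's upper face, axes as the drying plate
- switch (a joint): angle of the cam switch: 0 = off, 1.047 = on (60 degrees clockwise from above). Its snap action holds it at either end (about 0.13 N m frees it), eases towards the middle and past it throws it to the other end
- switch_grip (a point): mid-length of the switch's black bar handle, on its vertical axis, 93 mm above the bench. Bar 62 mm long, 13 mm thick, from 72 to 104 mm above the bench, on a hub 42 mm across. Switch on: the bar lies along the plate's x; off: 60 degrees anticlockwise of that. The point turns with it; its axes are the plate's when off
- tin: small tin, 42 mm across, 26 mm high, stands behind the trays: leave it
- cap: small round cap, 26 mm across, 11 mm high, upside down on the bench: leave it
- cream_jar: white jar, 62 mm across, 52 mm high, between the trays and the drying plate, at the back: leave it
- pliers: steel pliers lying at the right: leave them
- saw_frame: piercing-saw frame lying at the back: leave it
- tweezers: steel tweezers, 6 mm high, lying near the robot: leave them

How it is judged:
By the outcome, as a careful person would: the job done as asked, in the order asked, and still so for the second after the job is handed in, with the robot touching nothing.
Of tray1, tray2, tray3, tray4 only 3 to 4 are there at a start; the rules pass over those that are not, and their reading is None.
At some moment in a run one of tray1, tray2, tray3, tray4 may be knocked a few centimetres aside while the robot is not near it.
It also fails if it takes over 208 s, if anything falls off the work surface, if the arm or the gripper's body presses on something with over 40 N, if the wrist force passes 120 N, or if a joint passes its speed limit or range.

## Working session

There is one attempt and no reset: what is moved stays moved. The work goes in short steps, Python scripts to look and compute and a tool call to move; the robot and the scene stay as the last step left them, time stands still between calls to the robot, and variables do not carry over. Pictures are saved under pics/ and viewed, at most 14 in all, crops included, and the job is handed in when it is done.

Besides the shell and the picture viewer there is one more tool, called after "Emit:" as name(argument=value, ...), one argument or row to a line, values as JSON. step_arm: Moves the arm, as the interface text tells. Its arguments: {"type":"object","properties":{"moves":{"type":"array"},"grip_force":{"type":"number"}},"required":["moves"]}

```bash
mkdir -p pics
python3 - <<'E'
from workcell import telemetry, imaging
import cv2,numpy as np
np.set_printoptions(precision=4,suppress=True)
for n in("scene","top"):
    im=imaging.read_camera(n); np.save(f"pics/{n}0.npy",im)
    cv2.imwrite(f"pics/{n}0.png",cv2.cvtColor(im,cv2.COLOR_RGB2BGR)); p=imaging.camera_params(n); print(n,p)
print(telemetry.get_state())
E
```

```text
scene {'camera_matrix': array([[382.3297,   0.    , 282.467 ],
       [  0.    , 382.3297, 206.0237],
       [  0.    ,   0.    ,   1.    ]]), 'pose': array([[-0.7994, -0.4662,  0.3789,  1.0231],
       [ 0.6007, -0.6085,  0.5186,  0.4936],
       [-0.0112,  0.6422,  0.7665,  1.0304],
       [ 0.    ,  0.    ,  0.    ,  1.    ]])}
top {'camera_matrix': array([[420.5812,   0.    , 278.2336],
       [  0.    , 420.5812, 219.2494],
       [  0.    ,   0.    ,   1.    ]]), 'pose': array([[ 0.0105,  0.9734, -0.2288,  0.3335],
       [-0.9999,  0.009 , -0.0077, -0.1355],
       [-0.0054,  0.2289,  0.9734,  1.0889],
       [ 0.    ,  0.    ,  0.    ,  1.    ]])}
{'clock': 0.1, 'joint_pos': array([-1.3576,  0.314 ,  0.0451,  1.3036,  0.    ,  1.4312]), 'qvel': array([ 0.0002, -0.0009,  0.0005,  0.0004, -0.0004, -0.0011]), 'tau': array([  0.0026, -48.1726,  29.9244,   0.0129,  -0.0001,   0.    ]), 'tcp_pos': array([ 0.1986, -0.5391,  0.2305]), 'orientation': array([-0.0009,  0.9845,  0.1755, -0.    ]), 'wrist_force': array([-1.673 ,  0.2447,  0.4135]), 'ft_torque': array([ 0.0164, -0.05  ,  0.0041]), 'grip_force': 0.0, 'finger_gap': 0.08556255934052466}
```

View pics/top0.png

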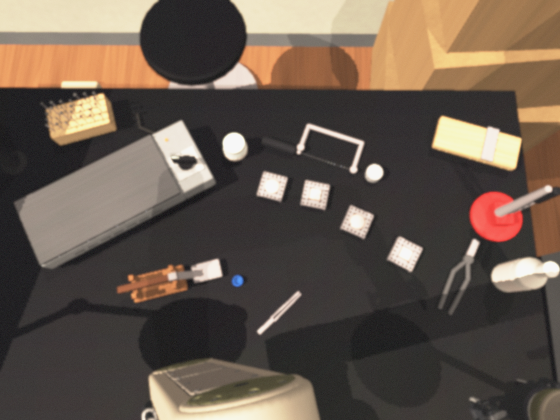

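View pics/scene0.png

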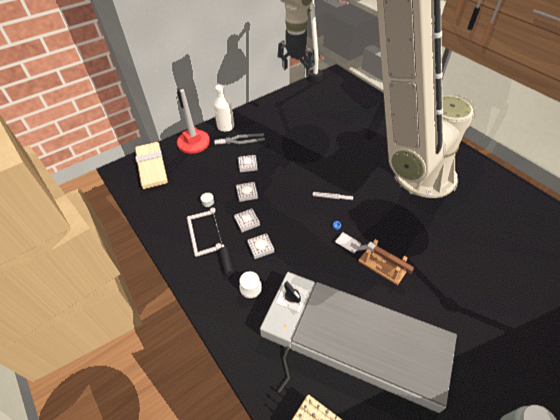

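The top view shows all four trays at (272,186), (315,194), (357,221) and (405,254). The plate is at (115,193), the switch at (185,160), the spatula and rest at (165,280) and the cap at (237,281). The scene view shows the same layout from behind.

```bash
cat > h.py <<'E'
import numpy as np,cv2
from workcell import telemetry, imaging
np.set_printoptions(precision=4,suppress=True)
P={n:imaging.camera_params(n) for n in("scene","top")}
def ray(n,px):
    K=P[n]["camera_matrix"];T=P[n]["pose"]
    px=np.atleast_2d(px).astype(float)
    d=np.c_[(px[:,0]-K[0,2])/K[0,0],-(px[:,1]-K[1,2])/K[1,1],-np.ones(len(px))]
    return T[:3,3],d@T[:3,:3].T
def onz(n,px,z):
    o,d=ray(n,px); return o+d*((z-o[2])/d[:,2])[:,None]
def tri(pt,ps):
    o1,d1=ray("top",pt);o2,d2=ray("scene",ps);d1=d1[0];d2=d2[0]
    s=np.linalg.lstsq(np.c_[d1,-d2],o2-o1,rcond=None)[0]
    a=o1+s[0]*d1;b=o2+s[1]*d2
    return (a+b)/2,np.linalg.norm(a-b)
def proj(n,p):
    K=P[n]["camera_matrix"];T=P[n]["pose"]
    c=(np.atleast_2d(p)-T[:3,3])@T[:3,:3]
    return np.c_[K[0,0]*c[:,0]/-c[:,2]+K[0,2],K[1,1]*c[:,1]/c[:,2]+K[1,2]]
def rgb(n,save=None):
    im=imaging.read_camera(n)
    if save:np.save(f"pics/{save}.npy",im)
    return im
def crop(im,x0,y0,x1,y1,s,name):
    c=cv2.resize(im[y0:y1,x0:x1],None,fx=s,fy=s,interpolation=cv2.INTER_CUBIC)
    cv2.imwrite(f"pics/{name}.png",cv2.cvtColor(c,cv2.COLOR_RGB2BGR))
def trays(n,im,z=.017,lo=95):
    "blobs of bright pixels of tray size among the trays' region; returns (px,centre,yaw,size)"
    m=(im.min(2)>lo).astype(np.uint8)
    m=cv2.morphologyEx(m,cv2.MORPH_CLOSE,np.ones((3,3)))
    out=[]
    for c in cv2.findContours(m,0,1)[0]:
        if not 200<cv2.contourArea(c)<900: continue
        w=onz(n,c[:,0],z)[:,:2]; r=cv2.minAreaRect((w*1000).astype(np.float32))
        if not(45<min(r[1]) and max(r[1])<90):continue
        out.append((np.r_[c[:,0].mean(0)],np.array(r[0]),(r[2]+45)%90-45,r[1]))
    return out
E
python3 - <<'E'
from h import *
t=np.load("pics/top0.npy");s=np.load("pics/scene0.npy")
for n,im in(("top",t),("scene",s)):
    for o in trays(n,im): print(n,*o)
a=cv2.resize(t[140:320,100:430],None,fx=2.4,fy=2.4,interpolation=cv2.INTER_CUBIC)
crop(t,110,120,440,340,2.4,"c1")
b=[cv2.resize(s[y0:y0+130,x0:x0+195],None,fx=4,fy=4,interpolation=cv2.INTER_CUBIC) for x0,y0 in((180,145),(240,210))]
cv2.imwrite("pics/c2.png",cv2.cvtColor(b[0],cv2.COLOR_RGB2BGR));cv2.imwrite("pics/c3.png",cv2.cvtColor(b[1],cv2.COLOR_RGB2BGR))
E
```

```text
top [404.5    253.4043] [ 498.9071 -451.8427] -29.18978500366211 (70.65958404541016, 73.33014678955078)
top [356.5326 221.3261] [ 582.1813 -332.0958] -23.7318115234375 (69.64875030517578, 72.43580627441406)
top [314.7263 194.2526] [ 654.873  -223.0455] -11.703788757324219 (69.96995544433594, 72.96098327636719)
top [271.8085 185.9362] [ 677.3843 -108.4762] -14.874137878417969 (70.72386169433594, 73.2395248413086)
top [373.5962 172.5192] [ 716.7281 -381.3013] -44.59247589111328 (45.65408706665039, 56.145729064941406)
top [234.0641 146.0385] [790.2534  -5.3837] 2.357786178588867 (82.58590698242188, 68.29267120361328)
scene [249.8028 284.2113] [778.5859 -11.0719] -34.85548782348633 (86.84896850585938, 65.68194580078125)
scene [260.4    245.7733] [ 675.8219 -103.1314] -14.98004150390625 (79.21788024902344, 69.85635375976562)
scene [246.6618 219.9706] [ 652.9137 -217.2419] -11.535171508789062 (81.8798828125, 70.17082977294922)
scene [246.5441 191.3676] [ 582.045  -326.1781] -23.343666076660156 (85.45329284667969, 68.85491943359375)
scene [247.4032 163.0323] [ 499.6732 -445.4388] -27.105243682861328 (88.48806762695312, 69.36854553222656)
```

View pics/c1.png

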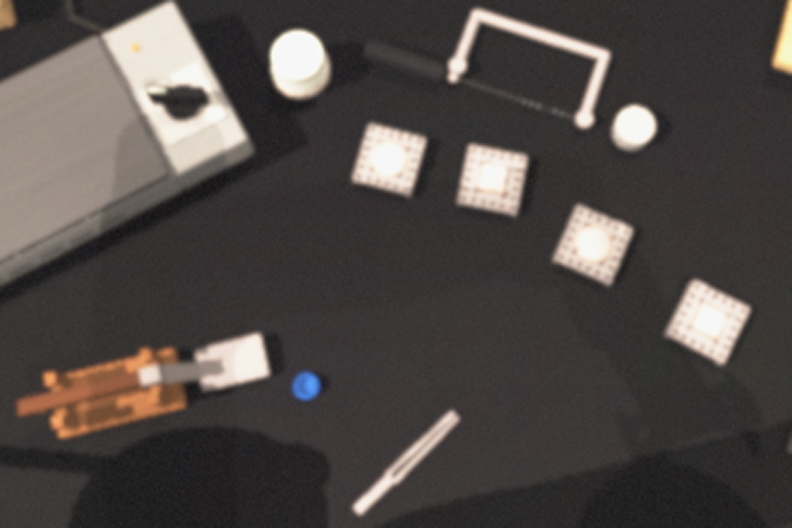

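View pics/c3.png

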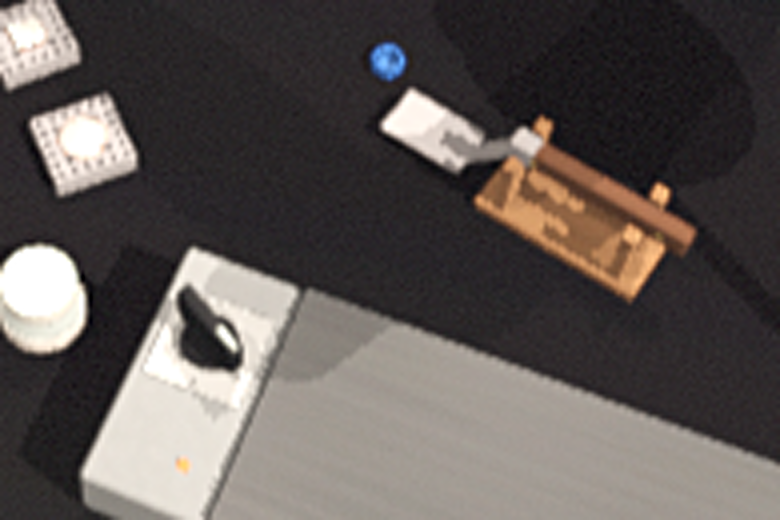

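The c1 crop shows the four trays alternating round and square pieces, all four present, with the blade corners at about (195,350), (262,333), (271,375) and (200,390). The c3 crop shows the switch bar at (208,325) and the rest and spatula at the upper right. Next I'll zoom in on the plate.

Run:
```python
from h import *
t=np.load("pics/top0.npy");s=np.load("pics/scene0.npy")
crop(t,10,115,225,275,3.7,"p1");crop(s,255,265,465,415,3.8,"p2")
```

```text
(no output)
```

View pics/p1.png

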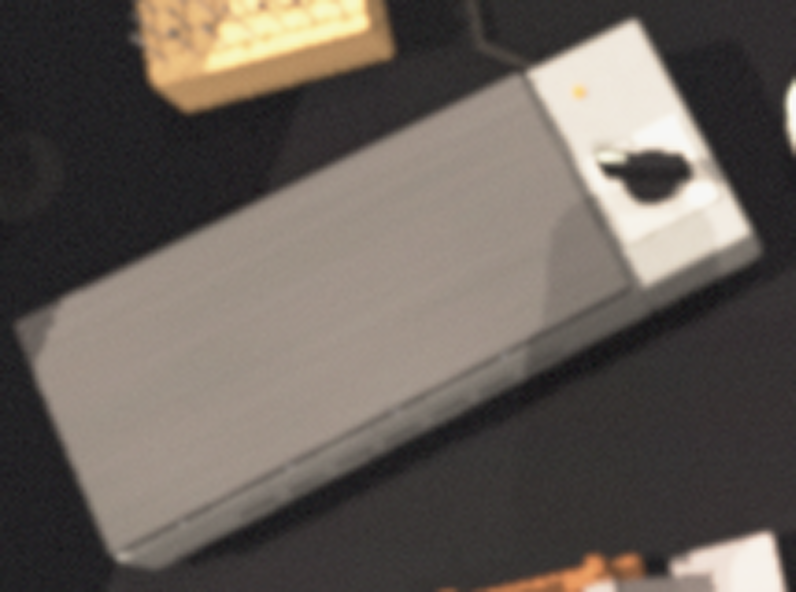

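View pics/p2.png

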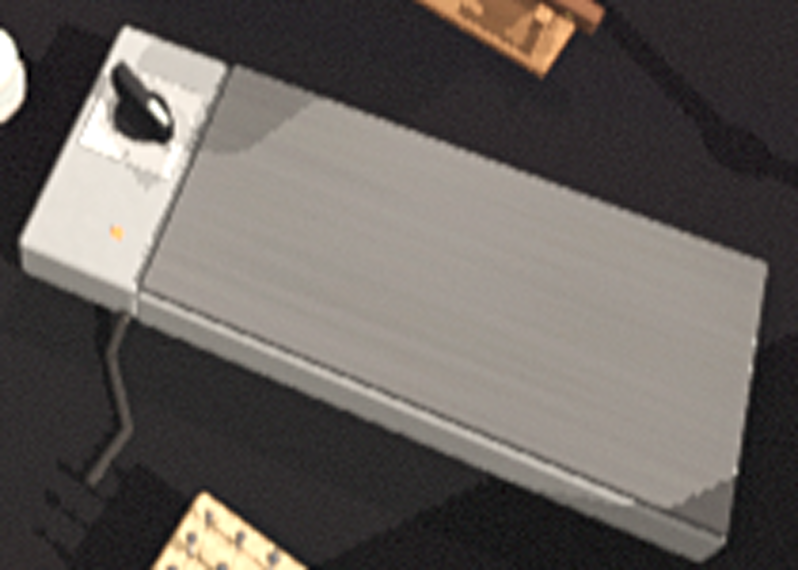

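p1 and p2 show the plate corners: in top, (632,290), (522,72), (15,322), (115,552); in scene, (230,66), (147,292), (728,538), (766,264). The switch bar's middle is near (650,165) in p1 and (144,100) in p2.

Run:
```python
from h import *
f=lambda p,o,s:(np.array(p)+.5)/s-.5+np.array(o)
T=lambda p:f(p,(10,115),3.7); S=lambda p:f(p,(255,265),3.8)
C=[((632,290),(230,66)),((522,72),(147,292)),((15,322),(728,538)),((115,552),(766,264))]
pts=[]
for a,b in C:
    p,e=tri(T(a),S(b));pts.append(p);print("plate",p,e)
pts=np.array(pts)
print("len",[np.linalg.norm(pts[i]-pts[(i+1)%4]) for i in range(4)],"centre",pts.mean(0))
ex=pts[1]+pts[2]-pts[0]-pts[3];ey=pts[2]+pts[3]-pts[0]-pts[1]
print("yaw",np.arctan2(ex[1],ex[0]),np.arctan2(-ey[0],ey[1]))
for n,(a,b) in{"mid":((650,165),(144,100)),"e1":((600,157),(120,70)),"e2":((703,174),(167,132))}.items():print("sw",n,*tri(T(a),S(b)))
T=lambda p:f(p,(110,120),2.4); S=lambda p:f(p,(240,210),4)
B=[((262,333),(411,88)),((271,375),(380,125)),((200,390),(461,173)),((195,350),(484,132))]
for a,b in B: print("blade",*tri(T(a),S(b)))
# handle end & ferrule top line
for n,(a,b) in {"end":((20,407),(690,240)),"ferr":((143,377),(534,147))}.items():print(n,*tri(T(a),S(b)))
for n,im in(("top",np.load("pics/top0.npy")),("scene",np.load("pics/scene0.npy"))):
    hsv=cv2.cvtColor(im,cv2.COLOR_RGB2HSV)
    y0,y1,x0,x1=(255,290,185,232) if n=="top" else (228,258,330,365)
    m=np.zeros(im.shape[:2],np.uint8);m[y0:y1,x0:x1]=((im.min(2)>150)[y0:y1,x0:x1])
    c=max(cv2.findContours(m,0,1)[0],key=cv2.contourArea)
    r=cv2.minAreaRect((onz(n,c[:,0],.017)[:,:2]*1000).astype(np.float32));print("bladerect",n,r)
```

```text
plate [0.6405 0.121  0.0661] 0.0014545225064598885
plate [0.797  0.2131 0.0671] 0.009167709866673208
plate [0.6111 0.5417 0.0706] 0.004095680704954201
plate [0.4548 0.4515 0.0706] 0.004322858933609727
len [np.float64(0.18156342260440012), np.float64(0.37764106371325507), np.float64(0.1805025740455151), np.float64(0.37908834244726464)] centre [0.6258 0.3318 0.0686]
yaw 0.5276984248438231 0.5134136976484861
sw mid [0.7191 0.1112 0.091 ] 0.0069307942105595
sw e1 [0.7204 0.1181 0.1393] 0.03382210000461792
sw e2 [0.718  0.1026 0.0386] 0.05210968124312561
blade [0.4666 0.0266 0.0622] 0.024267069671964354
blade [ 0.4466  0.0122 -0.0274] 0.018010517180638955
blade [ 0.4286  0.0889 -0.0229] 0.016954648527104627
blade [0.4499 0.0927 0.0625] 0.020313645155704566
end [0.3958 0.2577 0.0671] 0.003634782578153467
ferr [0.4273 0.1349 0.0694] 0.0015899397874613588
bladerect top ((449.28021240234375, 54.378334045410156), (46.002960205078125, 69.64881134033203), 16.344236373901367)
bladerect scene ((446.3570556640625, 55.223876953125), (46.374855041503906, 71.84040069580078), 14.481766700744629)
```

```bash
cat >> h.py <<'E'
def chain(wps,start=None):
    "waypoints (x,y,z,yaw of tool x) -> tool-axis shifts in mm and turn about tool z, each from the one before"
    st=telemetry.get_state()
    w,x,y,z=st["orientation"]
    c=start or (*st["tcp_pos"],2*np.arctan2(y,x))
    print("now",round(st["clock"],2),np.array(c),"F",st["wrist_force"],"gap",round(st["finger_gap"],4),st["grip_force"])
    for q in wps:
        d=np.array(q[:3])-c[:3]; a=c[3]
        s=np.array([d[0]*np.cos(a)+d[1]*np.sin(a),d[0]*np.sin(a)-d[1]*np.cos(a),-d[2]])*1000
        print(" shift",s.round(1),"turn z",round(-((q[3]-a+np.pi)%(2*np.pi)-np.pi),4),"len",np.linalg.norm(s).round()); c=q
    return st
E
python3 - <<'E'
from h import *
chain([(.40,-.24,.2,1.1),(.419,.02,.2,1.83),(.419,.166,.12,1.83)])
E
```

```text
now 0.1 [ 0.1986 -0.5391  0.2305  0.3528] F [-1.673   0.2447  0.4135] gap 0.0856 0.0
 shift [ 292.4 -211.1   30.5] turn z -0.7472 len 362.0
 shift [ 240.3 -101.    -0. ] turn z -0.73 len 261.0
 shift [141.1  37.4  80. ] turn z -0.0 len 166.0
```

Emit:
step_arm(
  moves=[
    [[263, -190, 27], [0, 0, -0.74], 85],
    [[263, -190, 27], [0, 0, -0.74], 85],
    [[263, -190, 27], [0, 0, -0.74], 85],
    [[263, -190, 27], [0, 0, -0.74], 85],
    [[263, -190, 27], [0, 0, -0.74], 85],
    [[263, -190, 27], [0, 0, -0.74], 85],
    [[263, -190, 27], [0, 0, -0.74], 85],
    [[263, -190, 27], [0, 0, -0.74], 85],
  ],
)

```text
clock: 0.77
tcp_pos: [0.3804, -0.2677, 0.2038]
orientation: [-0.0, 0.854, 0.52, 0.0]
wrist_force: [0.7, -0.3, -0.1]
finger_gap: 0.0848
grip_force: 0.0
```

Run:
```python
from h import *
chain([(.419,.0,.2,1.83),(.419,.166,.12,1.83)])
```

```text
now 0.77 [ 0.3804 -0.2677  0.2038  1.0939] F [ 0.6653 -0.3203 -0.1498] gap 0.0848 0.0
 shift [255.5 -88.6   3.8] turn z -0.7361 len 270.0
 shift [160.5  42.5  80. ] turn z -0.0 len 184.0
```

Emit:
step_arm(
  moves=[
    [[255, -89, 4], [0, 0, -0.736], 50],
    [[255, -89, 4], [0, 0, -0.736], 50],
    [[255, -89, 4], [0, 0, -0.736], 50],
    [[255, -89, 4], [0, 0, -0.736], 50],
    [[255, -89, 4], [0, 0, -0.736], 50],
    [[255, -89, 4], [0, 0, -0.736], 50],
    [[255, -89, 4], [0, 0, -0.736], 50],
    [[255, -89, 4], [0, 0, -0.736], 50],
  ],
)

```text
clock: 1.43
tcp_pos: [0.4176, 0.0006, 0.2]
orientation: [-0.001, 0.608, 0.794, 0.0]
wrist_force: [-0.3, 0.2, -0.5]
finger_gap: 0.0503
grip_force: 0.0
```

Emit:
step_arm(
  moves=[
    [[160, 42, 60], [0, 0, 0], 50],
    [[160, 42, 60], [0, 0, 0], 50],
    [[160, 42, 60], [0, 0, 0], 50],
    [[160, 42, 60], [0, 0, 0], 50],
    [[160, 42, 60], [0, 0, 0], 50],
    [[160, 42, 80], [0, 0, 0], 50],
    [[160, 42, 80], [0, 0, 0], 50],
    [[160, 42, 80], [0, 0, 0], 50],
  ],
)

```text
clock: 2.1
tcp_pos: [0.4168, 0.1616, 0.1195]
orientation: [-0.001, 0.61, 0.792, -0.001]
wrist_force: [0.3, -0.1, 0.7]
finger_gap: 0.0502
grip_force: 0.0
```

Run:
```python
from h import *
s=chain([(.419,.166,.041,1.83)])
print(s["joint_pos"])
im=rgb("scene","scene1");crop(im,300,170,440,300,4.2,"g1")
```

```text
now 2.1 [0.4168 0.1616 0.1195 1.8284] F [ 0.2593 -0.0613  0.6588] gap 0.0502 0.0
 shift [ 3.7  3.2 78.5] turn z -0.0016 len 79.0
[ 0.1903  0.1401 -0.4629  0.9709 -0.0005  1.5034]
```

View pics/g1.png

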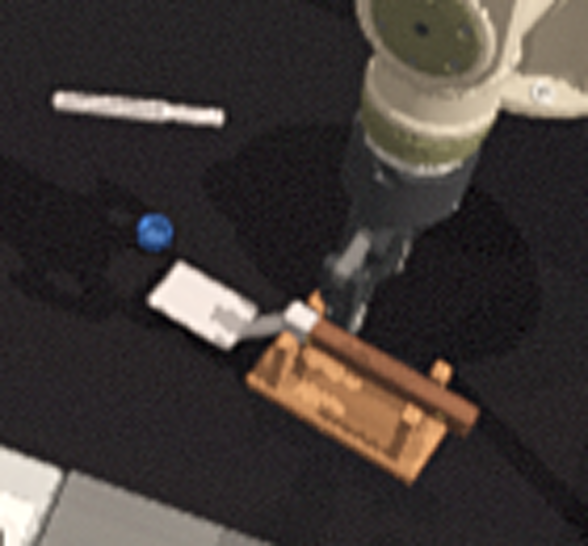

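The g1 crop shows the gripper above the handle at about (350,310), with the spatula and rest undisturbed. I'll descend and grasp.

Emit:
step_arm(
  moves=[
    [[4, 3, 25], [0, 0, 0], 50],
    [[4, 3, 50], [0, 0, 0], 50],
    [[4, 3, 70], [0, 0, 0], 50],
    [[4, 3, 78], [0, 0, 0], 50],
    [[4, 3, 78], [0, 0, 0], 50],
    [[4, 3, 78], [0, 0, 0], 40],
    [[4, 3, 78], [0, 0, 0], 30],
    [[4, 3, 78], [0, 0, 0], 22],
  ],
  grip_force=30,
)

```text
clock: 2.82
tcp_pos: [0.4211, 0.167, 0.0438]
orientation: [0.001, 0.61, 0.792, 0.001]
wrist_force: [0.5, -0.5, 0.3]
finger_gap: 0.0222
grip_force: 0.0
```

Emit:
step_arm(
  moves=[
    [[0, 0, 0], [0, 0, 0], 10],
    [[0, 0, 0], [0, 0, 0], 10],
    [[0, 0, 0], [0, 0, 0], 10],
    [[0, 0, 0], [0, 0, 0], 10],
    [[0, 0, 0], [0, 0, 0], 10],
  ],
  grip_force=30,
)

```text
clock: 3.23
tcp_pos: [0.4207, 0.167, 0.0436]
orientation: [0.001, 0.61, 0.792, 0.001]
wrist_force: [-0.7, -1.5, 6.5]
finger_gap: 0.0155
grip_force: 30.8
```

Run:
```python
from h import *
s=chain([(.42,.166,.15,1.83)])
print(s["ft_torque"])
im=rgb("scene","scene2");crop(im,300,170,440,300,4.2,"g2")
```

```text
now 3.23 [0.4207 0.167  0.0436 1.8289] F [-0.7483 -1.5361  6.4539] gap 0.0155 30.780349373817444
 shift [  -0.8   -1.  -106.4] turn z -0.0011 len 106.0
[-0.2718  0.2532  0.0275]
```

View pics/g2.png

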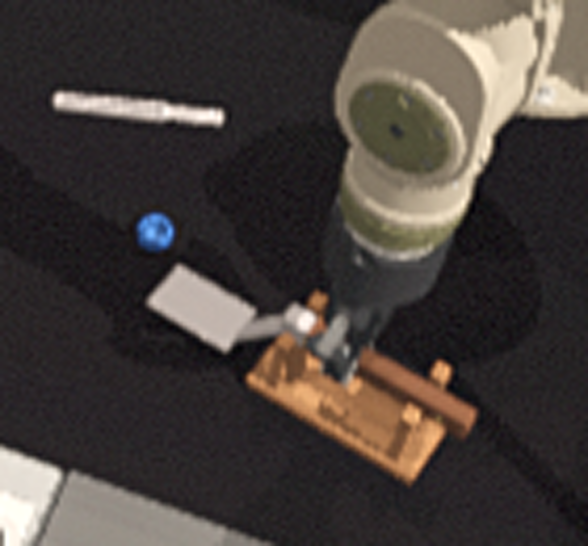

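The g2 crop shows the fingers closed on the handle between the uprights at about (340,350). Blade and rest are undisturbed. I'll tighten the grip, lift and refine the tray positions.

Emit:
step_arm(
  moves=[
    [[0, 0, 0], [0, 0, 0], 10],
    [[0, 0, 0], [0, 0, 0], 10],
    [[0, 0, -10], [0, 0, 0], 10],
    [[0, 0, -30], [0, 0, 0], 10],
    [[0, 0, -60], [0, 0, 0], 10],
    [[0, 0, -90], [0, 0, 0], 10],
    [[0, 0, -110], [0, 0, 0], 10],
    [[0, 0, -110], [0, 0, 0], 10],
  ],
  grip_force=100,
)

```text
clock: 3.95
tcp_pos: [0.4227, 0.1677, 0.1569]
orientation: [0.003, 0.61, 0.792, 0.003]
wrist_force: [0.7, -0.1, -1.4]
finger_gap: 0.0141
grip_force: 97.8
```

```bash
cat >> h.py <<'E'
def pieces(n,im,lo=215):
    "centroids (px) of the white pieces, by brightness inside each tray blob"
    out=[]
    for px,c,a,sz in trays(n,im):
        x,y=px.astype(int);w=np.zeros(im.shape[:2],np.uint8)
        w[y-6:y+7,x-6:x+7]=(im.min(2)>lo)[y-6:y+7,x-6:x+7]
        M=cv2.moments(w,True)
        if M["m00"]>10: out.append((np.array([M["m10"],M["m01"]])/M["m00"],M["m00"],a,c))
    return out
def findtrays(t,s):
    A=pieces("top",t);B=pieces("scene",s)
    for p,n,a,c in A:
        best=min(B,key=lambda b:np.linalg.norm(b[3]-c)) if B else None
        if best is not None:
            q,e=tri(p,best[0]); print("top rect",c.round(1),"yaw",round(np.radians(a),3),"piece tri",q,"err",round(e,4),"z24:",onz("top",p,.024)[0,:2],onz("scene",best[0],.024)[0,:2],"yaw scene",round(np.radians(best[2]),3))
E
python3 - <<'E'
from h import *
findtrays(np.load("pics/top0.npy"),np.load("pics/scene0.npy"))
t=rgb("top","top3"); print("now");findtrays(t,rgb("scene","scene3"))
chain([(.40,.10,.2,2.6),(.45,.0,.19,3.14-.26)])
E
```

```text
top rect [ 498.9 -451.8] yaw -0.509 piece tri [ 0.4985 -0.4489  0.0226] err 0.0005 z24: [ 0.4985 -0.4487] [ 0.4991 -0.4474] yaw scene -0.473
top rect [ 582.2 -332.1] yaw -0.414 piece tri [ 0.5806 -0.3291  0.0215] err 0.002 z24: [ 0.5808 -0.3294] [ 0.5811 -0.3262] yaw scene -0.407
top rect [ 654.9 -223. ] yaw -0.204 piece tri [ 0.6569 -0.2201  0.0177] err 0.003 z24: [ 0.6562 -0.2207] [ 0.6584 -0.2144] yaw scene -0.201
top rect [ 677.4 -108.5] yaw -0.26 piece tri [ 0.6768 -0.1059  0.0212] err 0.0031 z24: [ 0.6771 -0.1071] [ 0.6769 -0.1029] yaw scene -0.261
top rect [ 716.7 -381.3] yaw -0.778 piece tri [ 0.6437 -0.311   0.1161] err 0.1139 z24: [ 0.7156 -0.3796] [ 0.5811 -0.3262] yaw scene -0.407
top rect [790.3  -5.4] yaw 0.041 piece tri [ 0.7832 -0.0054  0.0329] err 0.0006 z24: [ 0.7872 -0.0045] [ 0.7809 -0.0097] yaw scene -0.608
now
top rect [ 654.4 -223. ] yaw -0.199 piece tri [ 0.6546 -0.2208  0.0209] err 0.0019 z24: [ 0.6544 -0.2212] [ 0.6552 -0.2177] yaw scene -0.203
top rect [ 677.1 -108.6] yaw -0.257 piece tri [ 0.676  -0.1062  0.0194] err 0.001 z24: [ 0.6749 -0.1067] [ 0.6772 -0.1031] yaw scene -0.265
top rect [ 716.2 -380.8] yaw -0.778 piece tri [ 0.675  -0.3183 -0.0035] err 0.1569 z24: [ 0.7156 -0.3796] [ 0.6552 -0.2177] yaw scene -0.203
top rect [790.2  -5.4] yaw 0.041 piece tri [ 0.7831 -0.0057  0.0342] err 0.0001 z24: [ 0.7874 -0.0044] [ 0.7807 -0.0109] yaw scene -0.571
now 4.05 [0.4204 0.1672 0.1529 1.8289] F [-0.5324  0.4117 -2.082 ] gap 0.0142 97.83376693725586
 shift [-59.7 -36.8 -47.1] turn z -0.7711 len 85.0
 shift [-94.4 -59.9  10. ] turn z -0.28 len 112.0
```

```bash
cat >> h.py <<'E'
def blade(t,s,guess,lo=90):
    "triangulated centre of the blade: brightish blob around the projected guess, in both views"
    px={};
    for n,im in(("top",t),("scene",s)):
        u,v=proj(n,guess)[0].astype(int); m=np.zeros(im.shape[:2],np.uint8); k=22
        m[v-k:v+k,u-k:u+k]=(im.min(2)>lo)[v-k:v+k,u-k:u+k]
        N,L,S,C=cv2.connectedComponentsWithStats(cv2.morphologyEx(m,cv2.MORPH_OPEN,np.ones((5,5))))
        i=1+np.argmax(S[1:,4]); c=max(cv2.findContours((L==i).astype(np.uint8),0,1)[0],key=cv2.contourArea)
        r=cv2.minAreaRect((onz(n,c[:,0],guess[2])[:,:2]*1000).astype(np.float32))
        px[n]=proj(n,[r[0][0]/1000,r[0][1]/1000,guess[2]])[0]
        print(n,"blade rect on guess plane",np.array(r[0]).round(1),np.array(r[1]).round(1),round(r[2],1),"area",S[i,4])
    print("blade centre tri",*tri(px["top"],px["scene"]))
E
python3 - <<'E'
from h import *
psi=1.8289-np.pi
blade(np.load("pics/top3.npy"),np.load("pics/scene3.npy"),np.array([.4204+.115*np.cos(psi),.1672+.115*np.sin(psi),.126]))
chain([(.42,.06,.19,2.6),(.45,-.03,.14,2.88),(.475,-.053,.09,2.88)])
E
```

```text
top blade rect on guess plane [452.5  65.3] [47.9 89.2] 14.0 area 717
scene blade rect on guess plane [448.   59.1] [48.6 79.1] 14.9 area 317
blade centre tri [0.4521 0.0632 0.1333] 0.0015556074207746945
now 4.05 [0.4204 0.1672 0.1529 1.8289] F [-0.5324  0.4117 -2.082 ] gap 0.0142 97.83376693725586
 shift [-103.5  -27.7  -37.1] turn z -0.7711 len 113.0
 shift [-72.1 -61.7  50. ] turn z -0.28 len 107.0
 shift [-30.1 -15.8  50. ] turn z -0.0 len 60.0
```

Emit:
step_arm(
  moves=[
    [[-104, -28, -37], [0, 0, -0.771], 10],
    [[-104, -28, -37], [0, 0, -0.771], 10],
    [[-104, -28, -37], [0, 0, -0.771], 10],
    [[-104, -28, -37], [0, 0, -0.771], 10],
    [[-104, -28, -37], [0, 0, -0.771], 10],
    [[-104, -28, -37], [0, 0, -0.771], 10],
    [[-104, -28, -37], [0, 0, -0.771], 10],
    [[-104, -28, -37], [0, 0, -0.771], 10],
  ],
)

```text
clock: 4.72
tcp_pos: [0.418, 0.0591, 0.1875]
orientation: [-0.002, 0.267, 0.964, -0.0]
wrist_force: [0.5, -0.0, -2.4]
finger_gap: 0.014
grip_force: 97.9
```

Emit:
step_arm(
  moves=[
    [[-72, -62, 50], [0, 0, -0.28], 10],
    [[-72, -62, 50], [0, 0, -0.28], 10],
    [[-72, -62, 50], [0, 0, -0.28], 10],
    [[-72, -62, 50], [0, 0, -0.28], 10],
    [[-72, -62, 50], [0, 0, -0.28], 10],
  ],
)

```text
clock: 5.13
tcp_pos: [0.4476, -0.0317, 0.1371]
orientation: [-0.002, 0.133, 0.991, 0.0]
wrist_force: [0.6, -0.1, -1.2]
finger_gap: 0.0141
grip_force: 98.1
```

Emit:
step_arm(
  moves=[
    [[-30, -16, 50], [0, 0, 0], 10],
    [[-30, -16, 50], [0, 0, 0], 10],
    [[-30, -16, 50], [0, 0, 0], 10],
    [[-30, -16, 50], [0, 0, 0], 10],
  ],
)

```text
clock: 5.47
tcp_pos: [0.4724, -0.0531, 0.0884]
orientation: [-0.002, 0.131, 0.991, 0.0]
wrist_force: [0.5, 0.5, -2.1]
finger_gap: 0.0144
grip_force: 98.2
```

Run:
```python
from h import *
s=chain([(.475,-.053,.0356,2.88)])
p=s["tcp_pos"];psi=-.26
t=rgb("top","top4");sc=rgb("scene","scene4")
blade(t,sc,np.array([p[0]+.115*np.cos(psi),p[1]+.115*np.sin(psi),p[2]-.0266]))
a=cv2.resize(t[150:310,190:330],None,fx=2.8,fy=3.6*2.8/3.6);b=cv2.resize(sc[190:350,220:360],None,fx=2.8,fy=2.8)
cv2.imwrite("pics/b4.png",cv2.cvtColor(np.hstack([a,b]),cv2.COLOR_RGB2BGR))
findtrays(t,sc)
```

```text
now 5.47 [ 0.4724 -0.0531  0.0884  2.8789] F [ 0.4974  0.5312 -2.1397] gap 0.0144 98.17562699317932
 shift [-2.4  0.8 52.8] turn z -0.0011 len 53.0
top blade rect on guess plane [587.4 -79.4] [111.5 109.5] 0.5 area 913
scene blade rect on guess plane [575.9 -81.3] [50.  85.7] 74.9 area 314
blade centre tri [ 0.5826 -0.0777  0.0722] 0.006306628877920288
top rect [ 498.8 -452. ] yaw -0.509 piece tri [ 0.4977 -0.4473  0.0263] err 0.0018 z24: [ 0.4986 -0.4487] [ 0.496  -0.4486] yaw scene -0.479
top rect [ 583.4 -331.8] yaw -0.423 piece tri [ 0.591  -0.3278  0.0185] err 0.0032 z24: [ 0.5908 -0.328 ] [ 0.5925 -0.3219] yaw scene -0.415
top rect [ 654.8 -223.2] yaw -0.196 piece tri [ 0.654  -0.2206  0.0214] err 0.0022 z24: [ 0.654  -0.2212] [ 0.6543 -0.2178] yaw scene -0.201
top rect [ 716.2 -380.8] yaw -0.778 piece tri [ 0.6487 -0.315   0.1043] err 0.111 z24: [ 0.7156 -0.3796] [ 0.5925 -0.3219] yaw scene -0.415
top rect [790.2  -4. ] yaw 0.34 piece tri [ 0.7832 -0.0053  0.0333] err 0.0006 z24: [ 0.7874 -0.0044] [ 0.7808 -0.0097] yaw scene -0.608
```

View pics/b4.png

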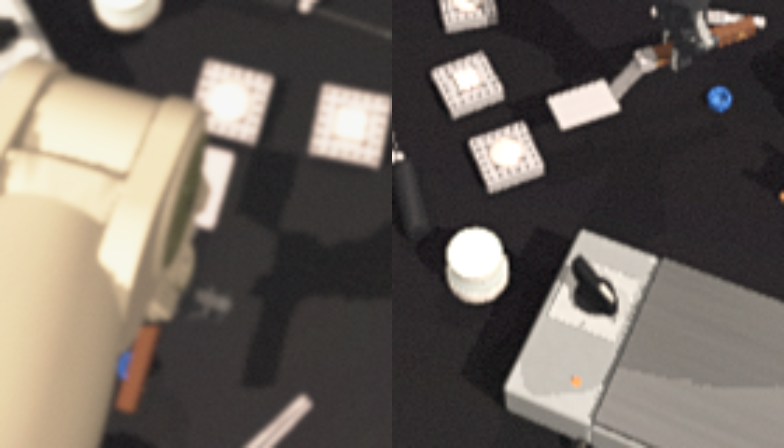

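b4 shows the blade level just ahead of the first tray, with corners (548,102), (606,82), (621,108) and (560,131) in the right panel. All trays are in place.

Run:
```python
from h import *
g=np.array([[548,102],[606,82],[621,108],[560,131]],float)
px=np.c_[(g[:,0]-392+.5)/2.8-.5+220,(g[:,1]+.5)/2.8-.5+190]
c=np.array([.4724,-.0531]);u=np.array([np.cos(-.2627),np.sin(-.2627)]);v=np.array([-u[1],u[0]])
for z in(.054,.058,.062,.066,.070):
    w=onz("scene",px,z)[:,:2]-c; print(z,"x",(w@u*1000).round(1),"y",(w@v*1000).round(1))
```

```text
0.054 x [147.2  74.7  73.7 149.5] y [-23.4 -24.8  16.   19.4]
0.058 x [148.2  76.   75.  150.4] y [-20.6 -22.   18.7  22.1]
0.062 x [149.2  77.3  76.3 151.4] y [-17.7 -19.1  21.4  24.7]
0.066 x [150.2  78.6  77.6 152.4] y [-14.9 -16.3  24.1  27.4]
0.07 x [151.2  79.9  78.9 153.4] y [-12.  -13.4  26.8  30.1]
```

Emit:
step_arm(
  moves=[
    [[0, 1, 15], [0, 0, 0], 10],
    [[0, 1, 32], [0, 0, 0], 10],
    [[0, 1, 45], [0, 0, 0], 10],
    [[0, 1, 52], [0, 0, 0], 10],
    [[0, 1, 52], [0, 0, 0], 10],
    [[0, 1, 52], [0, 0, 0], 10],
  ],
)

```text
clock: 6.07
tcp_pos: [0.4742, -0.0529, 0.0381]
orientation: [0.0, 0.13, 0.991, -0.0]
wrist_force: [-0.0, -0.6, -1.3]
finger_gap: 0.0143
grip_force: 98.2
```

Emit:
step_arm(
  moves=[
    [[-10, 0, 0], [0, 0, 0], 10],
    [[-24, 0, 0], [0, 0, 0], 10],
    [[-38, 0, 0], [0, 0, 0], 10],
    [[-52, 0, 0], [0, 0, 0], 10],
    [[-66, 0, 0], [0, 0, 0], 10],
    [[-80, 0, 0], [0, 0, 0], 10],
    [[-90, 0, 0], [0, 0, 0], 10],
    [[-94, 0, 0], [0, 0, 0], 10],
  ],
)

```text
clock: 6.73
tcp_pos: [0.5682, -0.0786, 0.0386]
orientation: [0.002, 0.131, 0.991, -0.0]
wrist_force: [0.0, -0.1, -2.2]
finger_gap: 0.0144
grip_force: 98.2
```

Run:
```python
from h import *
s=chain([(.565,-.077,.0364,2.88)])
t=rgb("top","top5");sc=rgb("scene","scene5")
print(pieces("scene",sc))
crop(sc,220,205,320,275,8,"b5")
```

```text
now 6.73 [ 0.5682 -0.0786  0.0386  2.8795] F [ 0.0254 -0.1418 -2.2174] gap 0.0144 98.17885637283325
 shift [3.5 0.7 2.2] turn z -0.0005 len 4.0
[(array([249.3514, 283.25  ]), 148.0, -32.74120330810547, array([778.3604, -10.9264])), (array([245.3896, 219.6104]), 77.0, -10.267974853515625, array([ 653.5128, -217.8916])), (array([246.7429, 188.8571]), 70.0, -24.266761779785156, array([ 581.1618, -326.5366])), (array([247.1094, 161.1719]), 64.0, -28.267532348632812, array([ 499.5502, -446.1478]))]
```

View pics/b5.png

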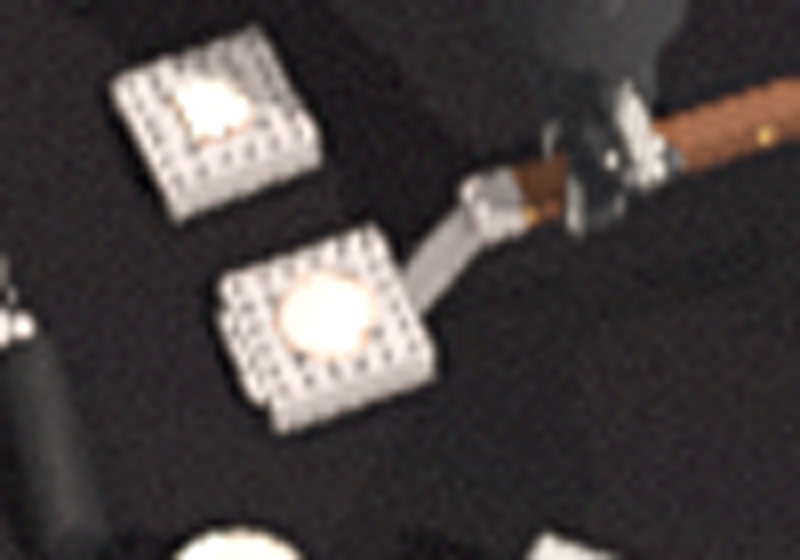

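b5 shows the blade under the first tray, sticking out a few mm at the far end (245,350). I'll draw back 3 mm and lift.

Emit:
step_arm(
  moves=[
    [[3, 0, 0], [0, 0, 0], 10],
    [[3, 0, -4], [0, 0, 0], 10],
    [[3, 0, -8], [0, 0, 0], 10],
    [[3, 0, -12], [0, 0, 0], 10],
    [[3, 0, -16], [0, 0, 0], 10],
    [[3, 0, -22], [0, 0, 0], 10],
    [[3, 0, -26], [0, 0, 0], 10],
    [[3, 0, -26], [0, 0, 0], 10],
  ],
)

```text
clock: 7.5
tcp_pos: [0.5628, -0.077, 0.0647]
orientation: [0.001, 0.131, 0.991, -0.0]
wrist_force: [0.6, 0.4, -2.3]
finger_gap: 0.0143
grip_force: 98.1
```

Run:
```python
from h import *
s=chain([(.5653,-.0775,.165,2.8795),(.535,.05,.17,2.65),(.505,.175,.17,2.5),(.481,.29,.17,np.pi-.518+0) if 0 else (.481,.29,.17,2.8),])
s=chain([(.5653,-.0775,.165,2.8795),(.54,.03,.17,3.06),(.513,.145,.17,3.25),(.486,.26,.17,3.45),(.457,.398,.17,np.pi+.518)])
t=rgb("top","top6");sc=rgb("scene","scene6")
crop(sc,220,190,340,270,6.5,"b6")
```

```text
now 7.5 [ 0.5628 -0.077   0.0647  2.8798] F [ 0.6127  0.4314 -2.32  ] gap 0.0143 98.11417937278748
 shift [  -2.6    0.2 -100.3] turn z 0.0003 len 100.0
 shift [ 62.3 115.3  -5. ] turn z 0.2295 len 131.0
 shift [85.5 96.  -0. ] turn z 0.15 len 129.0
 shift [88.1 77.8 -0. ] turn z -0.3 len 117.0
now 7.5 [ 0.5628 -0.077   0.0647  2.8798] F [ 0.6127  0.4314 -2.32  ] gap 0.0143 98.11417937278748
 shift [  -2.6    0.2 -100.3] turn z 0.0003 len 100.0
 shift [52.3 97.3 -5. ] turn z -0.1805 len 111.0
 shift [ 36.3 112.4  -0. ] turn z -0.19 len 118.0
 shift [ 14.4 117.2  -0. ] turn z -0.2 len 118.0
 shift [-14.3 140.3  -0. ] turn z -0.2096 len 141.0
```

View pics/b6.png

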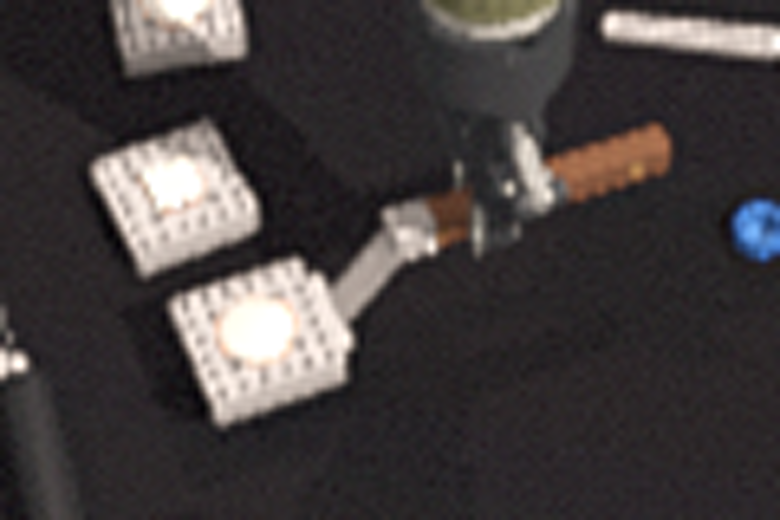

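b6 shows the first tray raised level on the blade, centre at (258,340). The other trays are untouched, so I'll carry this one to the plate.

Emit:
step_arm(
  moves=[
    [[0, 0, -5], [0, 0, 0], 10],
    [[0, 0, -14], [0, 0, 0], 10],
    [[0, 0, -30], [0, 0, 0], 10],
    [[0, 0, -48], [0, 0, 0], 10],
    [[0, 0, -66], [0, 0, 0], 10],
    [[0, 0, -84], [0, 0, 0], 10],
    [[0, 0, -95], [0, 0, 0], 10],
    [[0, 0, -100], [0, 0, 0], 10],
  ],
)

```text
clock: 8.27
tcp_pos: [0.5631, -0.0771, 0.1661]
orientation: [0.002, 0.13, 0.991, -0.0]
wrist_force: [0.6, 0.2, -2.4]
finger_gap: 0.0144
grip_force: 98.1
```

Emit:
step_arm(
  moves=[
    [[2, 3, 0], [0, 0, -0.005], 10],
    [[6, 10, -1], [0, 0, -0.02], 10],
    [[12, 21, -1], [0, 0, -0.04], 10],
    [[20, 36, -2], [0, 0, -0.07], 10],
    [[28, 51, -3], [0, 0, -0.1], 10],
    [[36, 66, -3], [0, 0, -0.127], 10],
    [[44, 81, -4], [0, 0, -0.154], 10],
    [[52, 97, -5], [0, 0, -0.18], 10],
  ],
)

```text
clock: 8.93
tcp_pos: [0.5351, 0.0323, 0.1671]
orientation: [-0.001, 0.039, 0.999, 0.0]
wrist_force: [0.4, -0.2, -2.9]
finger_gap: 0.0144
grip_force: 98.1
```

Emit:
step_arm(
  moves=[
    [[5, 14, 0], [0, 0, -0.024], 10],
    [[9, 28, 0], [0, 0, -0.048], 10],
    [[14, 42, 0], [0, 0, -0.072], 10],
    [[18, 56, 0], [0, 0, -0.095], 10],
    [[23, 70, 0], [0, 0, -0.12], 10],
    [[27, 84, 0], [0, 0, -0.143], 10],
    [[32, 98, 0], [0, 0, -0.167], 10],
    [[36, 112, 0], [0, 0, -0.19], 10],
  ],
)

```text
clock: 9.6
tcp_pos: [0.5081, 0.1465, 0.1671]
orientation: [-0.001, -0.056, 0.998, 0.0]
wrist_force: [-0.0, -0.6, -2.5]
finger_gap: 0.0143
grip_force: 98.1
```

Emit:
step_arm(
  moves=[
    [[2, 15, 0], [0, 0, -0.025], 10],
    [[4, 29, 0], [0, 0, -0.05], 10],
    [[5, 44, 0], [0, 0, -0.075], 10],
    [[7, 59, 0], [0, 0, -0.1], 10],
    [[9, 74, 0], [0, 0, -0.125], 10],
    [[11, 88, 0], [0, 0, -0.15], 10],
    [[13, 103, 0], [0, 0, -0.175], 10],
    [[14, 117, 0], [0, 0, -0.2], 10],
  ],
)

```text
clock: 10.27
tcp_pos: [0.4813, 0.2611, 0.167]
orientation: [-0.001, -0.155, 0.988, -0.0]
wrist_force: [0.4, -0.7, -2.3]
finger_gap: 0.0144
grip_force: 98.1
```

```bash
cat >> h.py <<'E'
C=np.array([.6258,.3318]);YP=.518
EX=np.array([np.cos(YP),np.sin(YP)]);EY=np.array([-EX[1],EX[0]])
def grip(yk,d,xk=0): return C+yk*EY+(xk-d)*EX
E
python3 - <<'E'
from h import *
g=grip(.141,.117)
s=chain([(*g,.165,np.pi+YP),(*g,.112,np.pi+YP)])
E
```

```text
now 10.27 [0.4813 0.2611 0.167  3.4532] F [ 0.3571 -0.7265 -2.2817] gap 0.0144 98.09304356575012
 shift [-15.8 137.    2. ] turn z -0.2064 len 138.0
 shift [-0.  0. 53.] turn z -0.0 len 53.0
```

Emit:
step_arm(
  moves=[
    [[-2, 17, 0], [0, 0, -0.03], 10],
    [[-4, 35, 0], [0, 0, -0.06], 10],
    [[-6, 54, 1], [0, 0, -0.09], 10],
    [[-8, 74, 1], [0, 0, -0.12], 10],
    [[-11, 95, 1], [0, 0, -0.15], 10],
    [[-13, 115, 2], [0, 0, -0.18], 10],
    [[-15, 130, 2], [0, 0, -0.2], 10],
    [[-16, 137, 2], [0, 0, -0.206], 10],
  ],
)

```text
clock: 10.93
tcp_pos: [0.4553, 0.3971, 0.1652]
orientation: [-0.001, -0.256, 0.967, -0.0]
wrist_force: [0.2, -0.3, -2.7]
finger_gap: 0.0144
grip_force: 98.1
```

Emit:
step_arm(
  moves=[
    [[0, 0, 4], [0, 0, 0], 10],
    [[0, 0, 12], [0, 0, 0], 10],
    [[0, 0, 22], [0, 0, 0], 10],
    [[0, 0, 32], [0, 0, 0], 10],
    [[0, 0, 40], [0, 0, 0], 10],
    [[0, 0, 44], [0, 0, 0], 10],
    [[0, 0, 44], [0, 0, 0], 10],
  ],
)

```text
clock: 11.52
tcp_pos: [0.4565, 0.394, 0.1205]
orientation: [-0.001, -0.254, 0.967, -0.001]
wrist_force: [0.3, -0.3, -2.5]
finger_gap: 0.014
grip_force: 98.2
```

Run:
```python
from h import *
g=grip(.141,.117)
s=chain([(*g,.117,np.pi+YP),(*g,.106,np.pi+YP)])
sc=rgb("scene","scene7");tp=rgb("top","top7")
crop(sc,300,265,465,390,4.8,"b7")
```

```text
now 11.52 [0.4565 0.394  0.1205 3.6548] F [ 0.3417 -0.3069 -2.4801] gap 0.014 98.15378665924072
 shift [0.7 3.2 3.5] turn z -0.0047 len 5.0
 shift [-0.  0. 11.] turn z -0.0 len 11.0
```

View pics/b7.png

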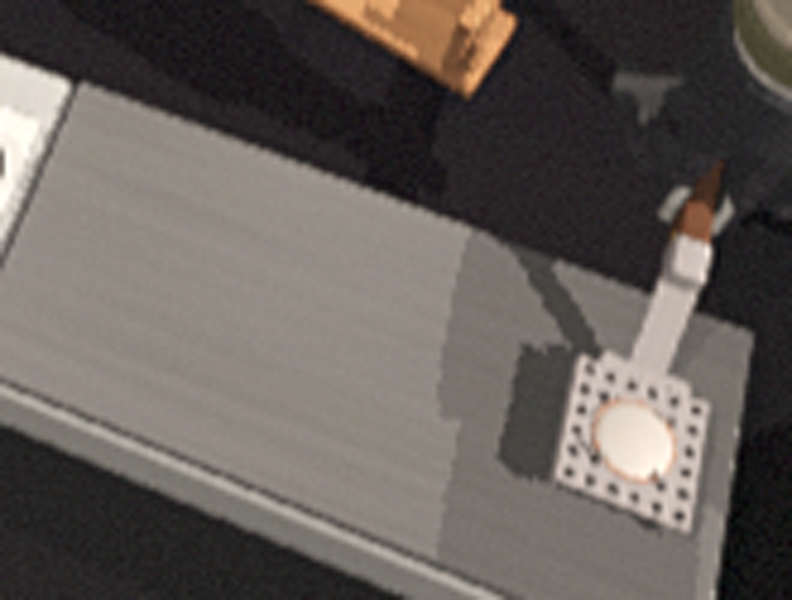

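b7 shows the tray on the blade above the plate's +y end, at (635,440), inside the edges. I'll lower it and measure the piece.

Emit:
step_arm(
  moves=[
    [[0, 2, 2], [0, 0, -0.004], 10],
    [[0, 2, 4], [0, 0, -0.004], 10],
    [[0, 2, 6], [0, 0, -0.004], 10],
    [[0, 2, 8], [0, 0, -0.004], 10],
    [[0, 2, 10], [0, 0, -0.004], 10],
    [[0, 2, 12], [0, 0, -0.004], 10],
    [[0, 2, 14], [0, 0, -0.004], 10],
    [[0, 2, 14], [0, 0, -0.004], 10],
  ],
)

```text
clock: 12.28
tcp_pos: [0.4562, 0.3968, 0.1079]
orientation: [-0.0, -0.256, 0.967, -0.0]
wrist_force: [-0.4, 0.2, -1.8]
finger_gap: 0.0148
grip_force: 98.2
```

```bash
cat >> h.py <<'E'
def piece_at(im_t,im_s,guess,lo=205,k=9):
    "triangulate a white piece near a guessed point; also its place in plate axes (mm)"
    px={}
    for n,im in(("top",im_t),("scene",im_s)):
        u,v=proj(n,guess)[0].round().astype(int)
        m=np.zeros(im.shape[:2],np.uint8);m[v-k:v+k+1,u-k:u+k+1]=(im.min(2)>lo)[v-k:v+k+1,u-k:u+k+1]
        M=cv2.moments(m,True); px[n]=np.array([M["m10"],M["m01"]])/max(M["m00"],1); print(n,(u,v),"n",M["m00"],px[n],end=" ")
        w=onz(n,px[n],guess[2])[0,:2]-C; print("plate xy at guessed z",(w@EX*1000).round(1),(w@EY*1000).round(1))
    q,e=tri(px["top"],px["scene"]);print("tri",q,round(e,4))
E
python3 - <<'E'
from h import *
s=chain([])
sc=rgb("scene","scene8");tp=rgb("top","top8")
u,v=proj("scene",[*(C+.141*EY),.094])[0].astype(int);print(sc[v-10:v+11:2,u-10:u+11:2].min(2))
piece_at(tp,sc,[*(C+.141*EY),.094])
E
```

```text
now 12.28 [0.4562 0.3968 0.1079 3.6598] F [-0.356   0.2075 -1.7749] gap 0.0148 98.21036696434021
[[172 186 154 156 170 158 186 177 172 143 109]
 [ 65 160 158 184 181 144 186 119 176 184 187]
 [187 157  99 164 135 166 174 148 183  99 188]
 [108 119 152 187 198 201 191 173 182 166 188]
 [186 118 188 198 202 206 209 212 143 167 187]
 [182 125 198 199 204 208 212 214 215 148 182]
 [187 126 200 203 207 211 214 218 222 179 185]
 [165 124 201 206 210 214 218 220 224 188 181]
 [182  57 159 211 213 215 220 224 229 162 183]
 [184 161 166 177 216 221 227 232 225 175 153]
 [157 160 185 179 151 198 206 133 155 186 155]]
top (np.int64(39), np.int64(222)) n 187.0 [ 38.6364 219.6845] plate xy at guessed z 5.2 140.3
scene (np.int64(433), np.int64(356)) n 113.0 [433.6637 359.5841] plate xy at guessed z 7.2 143.8
tri [0.5606 0.4591 0.0913] 0.0029
```

Emit:
step_arm(
  moves=[
    [[5, 0, 0], [0, 0, 0], 10],
    [[15, 0, 0], [0, 0, 0], 10],
    [[28, 0, 0], [0, 0, 0], 10],
    [[42, 0, 0], [0, 0, 0], 10],
    [[56, 0, 0], [0, 0, 0], 10],
    [[70, 0, 0], [0, 0, 0], 10],
    [[84, 0, 0], [0, 0, 0], 10],
    [[92, 0, 0], [0, 0, 0], 10],
  ],
)

```text
clock: 13.05
tcp_pos: [0.3746, 0.3504, 0.1084]
orientation: [-0.0, -0.256, 0.967, -0.0]
wrist_force: [-0.7, 0.5, -1.2]
finger_gap: 0.0142
grip_force: 98.2
```

```bash
cat >> h.py <<'E'
def pick(cx,cy,psi,back=.21): return (cx-back*np.cos(psi),cy-back*np.sin(psi))
E
python3 - <<'E'
from h import *
sc=rgb("scene","scene9");tp=rgb("top","top9")
piece_at(tp,sc,[*(C+.142*EY+.006*EX),.094])
findtrays(tp,sc)
g=pick(.655,-.221,-.20)
chain([(.39,.352,.16,3.6),(.41,.1,.165,3.3),(*g,.11,np.pi-.2)])
E
```

```text
top (np.int64(38), np.int64(220)) n 195.0 [ 38.4769 219.3949] plate xy at guessed z 6.0 140.4
scene (np.int64(433), np.int64(359)) n 137.0 [433.1825 359.365 ] plate xy at guessed z 7.1 142.6
tri [0.5613 0.4585 0.0925] 0.0019
top rect [ 498.9 -451.8] yaw -0.509 piece tri [ 0.4982 -0.4484  0.0245] err 0.0004 z24: [ 0.4985 -0.4487] [ 0.4978 -0.4487] yaw scene -0.479
top rect [ 582.2 -332.4] yaw -0.416 piece tri [ 0.5812 -0.3291  0.022 ] err 0.0006 z24: [ 0.581 -0.329] [ 0.582  -0.3272] yaw scene -0.415
top rect [ 654.8 -223.3] yaw -0.196 piece tri [ 0.6545 -0.2208  0.0196] err 0.0015 z24: [ 0.6538 -0.221 ] [ 0.6557 -0.217 ] yaw scene -0.201
top rect [ 716.2 -380.8] yaw -0.778 piece tri [ 0.6441 -0.3115  0.1158] err 0.1128 z24: [ 0.7156 -0.3796] [ 0.582  -0.3272] yaw scene -0.415
top rect [790.2  -5.4] yaw 0.041 piece tri [ 0.7831 -0.0058  0.034 ] err 0.0002 z24: [ 0.7872 -0.0045] [ 0.7807 -0.0109] yaw scene -0.571
now 13.15 [0.3751 0.3507 0.1085 3.6602] F [ 0.613   0.5545 -1.1984] gap 0.0141 98.23996782302856
 shift [-13.6  -6.3 -51.5] turn z 0.0602 len 54.0
 shift [  93.6 -234.8   -5. ] turn z 0.3 len 253.0
 shift [   5.4 -282.    55. ] turn z 0.3584 len 287.0
```

Emit:
step_arm(
  moves=[
    [[-14, -6, -52], [0, 0, 0.06], 10],
    [[-14, -6, -52], [0, 0, 0.06], 10],
    [[-14, -6, -52], [0, 0, 0.06], 10],
  ],
)

```text
clock: 13.4
tcp_pos: [0.3952, 0.3549, 0.164]
orientation: [0.004, -0.227, 0.974, 0.001]
wrist_force: [1.0, 0.4, -1.7]
finger_gap: 0.0144
grip_force: 98.4
```

Emit:
step_arm(
  moves=[
    [[94, -235, -5], [0, 0, 0.3], 10],
    [[94, -235, -5], [0, 0, 0.3], 10],
    [[94, -235, -5], [0, 0, 0.3], 10],
    [[94, -235, -5], [0, 0, 0.3], 10],
    [[94, -235, -5], [0, 0, 0.3], 10],
    [[94, -235, -5], [0, 0, 0.3], 10],
    [[94, -235, -5], [0, 0, 0.3], 10],
  ],
)

```text
clock: 13.98
tcp_pos: [0.4118, 0.095, 0.1647]
orientation: [0.0, -0.075, 0.997, -0.001]
wrist_force: [0.4, 0.0, -2.2]
finger_gap: 0.0145
grip_force: 98.7
```

Emit:
step_arm(
  moves=[
    [[5, -282, 55], [0, 0, 0.358], 10],
    [[5, -282, 55], [0, 0, 0.358], 10],
    [[5, -282, 55], [0, 0, 0.358], 10],
    [[5, -282, 55], [0, 0, 0.358], 10],
    [[5, -282, 55], [0, 0, 0.358], 10],
    [[5, -282, 55], [0, 0, 0.358], 10],
    [[5, -282, 55], [0, 0, 0.358], 10],
    [[5, -282, 55], [0, 0, 0.358], 10],
  ],
)

```text
clock: 14.65
tcp_pos: [0.452, -0.1849, 0.1085]
orientation: [0.001, 0.103, 0.995, -0.001]
wrist_force: [0.8, 0.5, -2.1]
finger_gap: 0.0144
grip_force: 98.9
```

Run:
```python
from h import *
sc=rgb("scene","scene10");tp=rgb("top","top10")
findtrays(tp,sc)
g=pick(.6545,-.221,-.20);g2=pick(.6545,-.221,-.20,.117)
chain([(*g,.038,np.pi-.2),(*g2,.038,np.pi-.2)])
```

```text
top rect [ 716.2 -380.8] yaw -0.778 piece tri [ 0.6745 -0.3179 -0.0026] err 0.1573 z24: [ 0.7156 -0.3796] [ 0.6544 -0.2178] yaw scene -0.203
top rect [790.2  -4.1] yaw 0.041 piece tri [ 0.7831 -0.0036  0.0353] err 0.0013 z24: [ 0.7874 -0.0017] [ 0.7808 -0.0097] yaw scene -0.474
now 14.75 [ 0.4503 -0.1797  0.109   2.9388] F [-0.777   0.4143 -1.1162] gap 0.0143 98.8818883895874
 shift [ 1.7  0.1 71. ] turn z -0.0028 len 71.0
 shift [-93.   0.  -0.] turn z -0.0 len 93.0
```

Emit:
step_arm(
  moves=[
    [[2, 0, 20], [0, 0, -0.003], 10],
    [[2, 0, 42], [0, 0, -0.003], 10],
    [[2, 0, 60], [0, 0, -0.003], 10],
    [[2, 0, 71], [0, 0, -0.003], 10],
    [[2, 0, 71], [0, 0, -0.003], 10],
    [[2, 0, 71], [0, 0, -0.003], 10],
  ],
)

```text
clock: 15.25
tcp_pos: [0.4481, -0.1765, 0.0389]
orientation: [-0.001, 0.097, 0.995, 0.001]
wrist_force: [-0.0, 0.2, -1.5]
finger_gap: 0.0143
grip_force: 98.9
```

Emit:
step_arm(
  moves=[
    [[-12, 0, 0], [0, 0, 0], 10],
    [[-28, 0, 0], [0, 0, 0], 10],
    [[-44, 0, 0], [0, 0, 0], 10],
    [[-60, 0, 0], [0, 0, 0], 10],
    [[-76, 0, 0], [0, 0, 0], 10],
    [[-88, 0, 0], [0, 0, 0], 10],
    [[-93, 0, 0], [0, 0, 0], 10],
    [[-93, 0, 0], [0, 0, 0], 10],
  ],
)

```text
clock: 15.92
tcp_pos: [0.5416, -0.1965, 0.0404]
orientation: [0.001, 0.098, 0.995, -0.0]
wrist_force: [-0.5, 0.8, -2.9]
finger_gap: 0.0144
grip_force: 98.9
```

Run:
```python
from h import *
sc=rgb("scene","scene11")
for o in pieces("scene",sc): print(o[0],o[3],onz("scene",o[0],.024)[0])
g2=pick(.6545,-.221,-.20,.117)
chain([(*g2,.038,np.pi-.2)])
```

```text
[249.3423 283.2886] [778.2805 -10.3387] [ 0.7809 -0.0097  0.024 ]
[247.2429 161.2   ] [ 499.5682 -445.7858] [ 0.4982 -0.4474  0.024 ]
now 15.97 [ 0.5403 -0.196   0.04    2.9458] F [-0.7621 -0.0946 -1.015 ] gap 0.0143 98.89864325523376
 shift [ 0.1 -1.8  2. ] turn z 0.0042 len 3.0
```

Run:
```python
from h import *
sc=rgb("scene","scene12");tp=rgb("top","top12")
piece_at(tp,sc,[.6545,-.221,.024]); 
p=pick(.6545,-.221,-.2,.117);chain([(p[0],p[1],.065,np.pi-.2),(p[0],p[1],.165,np.pi-.2)])
```

```text
top (np.int64(314), np.int64(193)) n 0.0 [0. 0.] plate xy at guessed z 725.6 19.7
scene (np.int64(246), np.int64(218)) n 181.0 [246.3757 218.4144] plate xy at guessed z -247.6 -491.3
tri [0.8175 0.2286 0.5901] 0.125
now 16.07 [ 0.5391 -0.1958  0.0395  2.9451] F [-0.3148 -0.7983 -1.6554] gap 0.014 98.8977599143982
 shift [ -1.1  -1.8 -25.5] turn z 0.0036 len 26.0
 shift [   0.    0. -100.] turn z -0.0 len 100.0
```

Emit:
step_arm(
  moves=[
    [[0, 0, -3], [0, 0, 0], 10],
    [[0, 0, -7], [0, 0, 0], 10],
    [[0, 0, -11], [0, 0, 0], 10],
    [[0, 0, -15], [0, 0, 0], 10],
    [[0, 0, -22], [0, 0, 0], 10],
    [[0, 0, -34], [0, 0, 0], 10],
    [[0, 0, -48], [0, 0, 0], 10],
    [[0, 0, -64], [0, 0, 0], 10],
  ],
)

```text
clock: 16.73
tcp_pos: [0.5393, -0.1962, 0.1038]
orientation: [-0.001, 0.098, 0.995, 0.0]
wrist_force: [-0.2, -0.7, -3.1]
finger_gap: 0.0146
grip_force: 98.8
```

Emit:
step_arm(
  moves=[
    [[0, 0, -16], [0, 0, 0], 10],
    [[0, 0, -32], [0, 0, 0], 10],
    [[0, 0, -46], [0, 0, 0], 10],
    [[0, 0, -56], [0, 0, 0], 10],
    [[0, 0, -62], [0, 0, 0], 10],
    [[0, 0, -62], [0, 0, 0], 10],
  ],
)

```text
clock: 17.23
tcp_pos: [0.5406, -0.1968, 0.1669]
orientation: [0.001, 0.098, 0.995, -0.001]
wrist_force: [0.1, 0.6, -3.0]
finger_gap: 0.0139
grip_force: 98.8
```

Run:
```python
from h import *
sc=rgb("scene","scene13");tp=rgb("top","top13")
s=telemetry.get_state();p=s["tcp_pos"];psi=-.2
piece_at(tp,sc,[p[0]+.117*np.cos(psi),p[1]+.117*np.sin(psi),p[2]-.0185],k=7)
g=grip(.047,.117,.0)
a=(*p,np.pi-.2);b=(*g,.166,np.pi+YP)
N=5;chain([tuple(np.array(a)+(np.array(b)-np.array(a))*i/N) for i in range(1,N+1)])
```

```text
top (np.int64(318), np.int64(179)) n 0.0 [0. 0.] plate xy at guessed z 586.4 -12.6
scene (np.int64(243), np.int64(194)) n 147.0 [242.8163 193.6531] plate xy at guessed z -248.7 -492.8
tri [0.8022 0.2086 0.6142] 0.1345
now 17.33 [ 0.5396 -0.1963  0.165   2.9448] F [ 0.1934  0.5776 -2.4809] gap 0.0143 98.7608814239502
 shift [27.6 98.7 -0.2] turn z -0.1404 len 102.0
 shift [ 13.5 101.6  -0.2] turn z -0.1436 len 102.0
 shift [ -1.2 102.5  -0.2] turn z -0.1436 len 102.0
 shift [-15.8 101.3  -0.2] turn z -0.1436 len 102.0
 shift [-30.2  98.   -0.2] turn z -0.1436 len 102.0
```

Emit:
step_arm(
  moves=[
    [[1, 3, 0], [0, 0, -0.004], 10],
    [[3, 11, 0], [0, 0, -0.015], 10],
    [[6, 23, 0], [0, 0, -0.033], 10],
    [[10, 37, 0], [0, 0, -0.053], 10],
    [[14, 52, 0], [0, 0, -0.074], 10],
    [[19, 68, 0], [0, 0, -0.097], 10],
    [[23, 83, 0], [0, 0, -0.119], 10],
    [[28, 99, 0], [0, 0, -0.14], 10],
  ],
)

```text
clock: 18.0
tcp_pos: [0.5313, -0.0915, 0.1653]
orientation: [-0.0, 0.027, 1.0, 0.0]
wrist_force: [0.6, 0.0, -2.5]
finger_gap: 0.0145
grip_force: 98.7
```

Emit:
step_arm(
  moves=[
    [[2, 14, 0], [0, 0, -0.021], 10],
    [[4, 29, 0], [0, 0, -0.041], 10],
    [[6, 43, 0], [0, 0, -0.062], 10],
    [[8, 58, 0], [0, 0, -0.082], 10],
    [[10, 72, 0], [0, 0, -0.103], 10],
    [[12, 87, 0], [0, 0, -0.123], 10],
    [[14, 102, 0], [0, 0, -0.144], 10],
  ],
)

```text
clock: 18.58
tcp_pos: [0.523, 0.0108, 0.1653]
orientation: [-0.0, -0.045, 0.999, 0.0]
wrist_force: [0.2, -0.1, -1.9]
finger_gap: 0.0142
grip_force: 98.7
```

Emit:
step_arm(
  moves=[
    [[0, 14, 0], [0, 0, -0.021], 10],
    [[0, 29, 0], [0, 0, -0.041], 10],
    [[0, 43, 0], [0, 0, -0.062], 10],
    [[-1, 58, 0], [0, 0, -0.082], 10],
    [[-1, 73, 0], [0, 0, -0.103], 10],
    [[-1, 88, 0], [0, 0, -0.123], 10],
    [[-1, 102, 0], [0, 0, -0.144], 10],
  ],
)

```text
clock: 19.17
tcp_pos: [0.5148, 0.1125, 0.1653]
orientation: [-0.0, -0.117, 0.993, 0.0]
wrist_force: [1.3, 0.2, -3.2]
finger_gap: 0.0145
grip_force: 98.7
```

Emit:
step_arm(
  moves=[
    [[-2, 14, 0], [0, 0, -0.021], 10],
    [[-4, 29, 0], [0, 0, -0.041], 10],
    [[-7, 43, 0], [0, 0, -0.062], 10],
    [[-9, 58, 0], [0, 0, -0.082], 10],
    [[-11, 72, 0], [0, 0, -0.103], 10],
    [[-14, 87, 0], [0, 0, -0.123], 10],
    [[-16, 101, 0], [0, 0, -0.144], 10],
  ],
)

```text
clock: 19.75
tcp_pos: [0.5071, 0.2144, 0.1653]
orientation: [-0.0, -0.188, 0.982, 0.0]
wrist_force: [0.3, -0.2, -3.9]
finger_gap: 0.0142
grip_force: 98.7
```

Emit:
step_arm(
  moves=[
    [[-4, 14, 0], [0, 0, -0.02], 10],
    [[-9, 28, 0], [0, 0, -0.041], 10],
    [[-14, 44, 0], [0, 0, -0.065], 10],
    [[-19, 60, 0], [0, 0, -0.09], 10],
    [[-23, 75, 0], [0, 0, -0.11], 10],
    [[-27, 88, 0], [0, 0, -0.13], 10],
    [[-30, 96, 0], [0, 0, -0.142], 10],
    [[-30, 98, 0], [0, 0, -0.144], 10],
  ],
)

```text
clock: 20.42
tcp_pos: [0.4995, 0.3165, 0.1652]
orientation: [0.0, -0.258, 0.966, 0.0]
wrist_force: [0.2, -0.1, -3.0]
finger_gap: 0.0142
grip_force: 98.7
```

Run:
```python
from h import *
sc=rgb("scene","scene14");tp=rgb("top","top14")
piece_at(tp,sc,[*(C+.047*EY),.166-.0185],k=7)
g=grip(.047,.117,.0)
chain([(*g,.12,np.pi+YP)])
```

```text
top (np.int64(64), np.int64(197)) n 163.0 [ 64.0798 196.6687] plate xy at guessed z 1.5 46.1
scene (np.int64(399), np.int64(332)) n 96.0 [398.3021 332.7604] plate xy at guessed z 1.1 46.1
tri [0.6041 0.3724 0.1479] 0.0001
now 20.52 [0.4996 0.315  0.1651 3.6619] F [ 0.3958 -1.4455 -2.6686] gap 0.0141 98.71871709823608
 shift [-0.9 -0.9 45.1] turn z 0.0023 len 45.0
```

Emit:
step_arm(
  moves=[
    [[0, 0, 4], [0, 0, 0], 10],
    [[0, 0, 11], [0, 0, 0], 10],
    [[0, 0, 20], [0, 0, 0], 10],
    [[0, 0, 30], [0, 0, 0], 10],
    [[0, 0, 38], [0, 0, 0], 10],
    [[0, 0, 44], [0, 0, 0], 10],
    [[0, 0, 47], [0, 0, 0], 10],
    [[0, 0, 49], [0, 0, 0], 10],
  ],
)

```text
clock: 21.18
tcp_pos: [0.4997, 0.3144, 0.1153]
orientation: [-0.001, -0.257, 0.967, -0.0]
wrist_force: [-0.0, 0.4, -2.6]
finger_gap: 0.0143
grip_force: 98.7
```

Emit:
step_arm(
  moves=[
    [[0, 0, 2], [0, 0, 0], 10],
    [[0, 0, 4], [0, 0, 0], 10],
    [[0, 0, 6], [0, 0, 0], 10],
    [[0, 0, 8], [0, 0, 0], 10],
    [[0, 0, 10], [0, 0, 0], 10],
    [[0, 0, 10], [0, 0, 0], 10],
    [[0, 0, 10], [0, 0, 0], 10],
  ],
)

```text
clock: 21.77
tcp_pos: [0.5002, 0.3147, 0.1063]
orientation: [0.0, -0.257, 0.966, -0.0]
wrist_force: [-0.0, 0.1, -2.0]
finger_gap: 0.0142
grip_force: 98.8
```

Emit:
step_arm(
  moves=[
    [[5, 0, 0], [0, 0, 0], 10],
    [[15, 0, 0], [0, 0, 0], 10],
    [[28, 0, 0], [0, 0, 0], 10],
    [[42, 0, 0], [0, 0, 0], 10],
    [[56, 0, 0], [0, 0, 0], 10],
    [[70, 0, 0], [0, 0, 0], 10],
    [[84, 0, 0], [0, 0, 0], 10],
    [[92, 0, 0], [0, 0, 0], 10],
  ],
)

```text
clock: 22.43
tcp_pos: [0.4185, 0.2682, 0.1063]
orientation: [-0.0, -0.257, 0.966, -0.0]
wrist_force: [-0.7, 0.4, -1.9]
finger_gap: 0.0141
grip_force: 98.8
```

Run:
```python
from h import *
sc=rgb("scene","scene15");tp=rgb("top","top15")
piece_at(tp,sc,[*(C+.047*EY),.094],k=7)
piece_at(tp,sc,[*(C+.142*EY+.006*EX),.094])
findtrays(tp,sc)
g=pick(.581,-.3295,-.41)
chain([(.41,.26,.16,3.6),(.41,.01,.165,3.24),(.40,-.19,.16,np.pi-.3),(*g,.11,np.pi-.41)])
```

```text
top (np.int64(75), np.int64(203)) n 147.0 [ 75.5102 202.4558] plate xy at guessed z 1.7 44.7
scene (np.int64(394), np.int64(341)) n 93.0 [392.7419 340.6452] plate xy at guessed z 0.4 44.1
tri [0.6048 0.3706 0.0954] 0.0002
top (np.int64(38), np.int64(220)) n 218.0 [ 37.8624 217.8899] plate xy at guessed z 10.3 140.3
scene (np.int64(433), np.int64(359)) n 219.0 [433.7352 359.3242] plate xy at guessed z 6.5 143.8
tri [0.5634 0.4586 0.0972] 0.004
top rect [ 499.7 -452.6] yaw -0.501 piece tri [ 0.5046 -0.4505  0.03  ] err 0.0026 z24: [ 0.5065 -0.4533] [ 0.5009 -0.4549] yaw scene -0.486
top rect [ 716.8 -381.4] yaw -0.778 piece tri [ 0.6183 -0.3051  0.2235] err 0.0713 z24: [ 0.7156 -0.3796] [ 0.5009 -0.4549] yaw scene -0.486
top rect [790.2  -5.4] yaw 0.041 piece tri [ 0.783  -0.0061  0.0346] err 0.0008 z24: [ 0.7872 -0.0045] [ 0.7808 -0.0118] yaw scene -0.474
now 22.53 [0.4189 0.2685 0.1065 3.6608] F [-0.3458 -0.0052 -3.1497] gap 0.0146 98.85618925094604
 shift [ 11.9  -2.9 -53.5] turn z 0.0608 len 55.0
 shift [ 110.6 -224.2   -5. ] turn z 0.36 len 250.0
 shift [  29.6 -198.     5. ] turn z 0.3984 len 200.0
 shift [ -5.4 -56.7  50. ] turn z 0.11 len 76.0
```

Run:
```python
from h import *
for n in("top","scene"):
    im=np.load(f"pics/{n}15.npy")
    for lo in(80,110,140):
        m=(im.min(2)>lo).astype(np.uint8)
        N,L,S,Ce=cv2.connectedComponentsWithStats(cv2.morphologyEx(m,3,np.ones((3,3))))
        print(n,lo)
        for i in range(1,N):
            if 150<S[i,4]<1500:
                w=onz(n,Ce[i],.017)[0]
                if .4<w[0]<.85 and -.6<w[1]<.05: print("   ",S[i],Ce[i].round(1),w[:2])
```

```text
top 80
    [296 123  69  51 791] [332.3 142.4] [ 0.8026 -0.2725]
    [222 132  26  29 619] [234.2 146.1] [ 0.7894 -0.0045]
    [364 163  20  20 309] [373.5 172.6] [ 0.7165 -0.3815]
    [341 205  33  34 699] [357.  221.2] [ 0.5821 -0.3327]
    [388 236  35  36 772] [404.9 253. ] [ 0.4994 -0.4529]
    [440 238  40  75 649] [463.3 269.1] [ 0.4596 -0.5986]
top 110
    [297 123  67  51 654] [332.7 142.4] [ 0.8026 -0.2737]
    [222 132  25  29 576] [233.9 146.1] [ 0.7895 -0.0039]
    [365 163  19  19 275] [373.6 172.4] [ 0.7169 -0.3817]
    [342 206  32  32 625] [357.1 221.2] [ 0.5822 -0.3331]
    [389 237  34  34 693] [405.  252.9] [ 0.4997 -0.4532]
top 140
    [297 124  67  49 555] [332.4 142.2] [ 0.803  -0.2729]
    [223 132  24  28 536] [234.  145.9] [ 0.7901 -0.0041]
    [365 164  18  18 247] [373.6 172.3] [ 0.7172 -0.3817]
    [343 208  30  27 489] [357.4 220.9] [ 0.5828 -0.334 ]
    [391 237  31  31 577] [405.4 251.9] [ 0.5022 -0.4545]
scene 80
    [214 134  38  11 197] [231.7 139.6] [ 0.4741 -0.5985]
    [238 155  19  17 269] [247.  162.9] [ 0.5002 -0.4467]
    [236 182  21  19 309] [246.3 190.8] [ 0.5822 -0.3276]
    [187 192  37  65 601] [202.9 223.8] [ 0.7792 -0.2918]
    [239 271  23  27 502] [249.8 284.3] [ 0.78   -0.0097]
scene 110
    [238 156  19  16 230] [246.6 162.3] [ 0.4998 -0.4502]
    [236 183  21  16 251] [246.3 190.1] [ 0.5803 -0.3309]
    [187 193  37  64 512] [203.  223.5] [ 0.7786 -0.2928]
    [240 271  22  27 476] [249.9 284.4] [ 0.7799 -0.0092]
scene 140
    [239 156  18  15 186] [246.  162.1] [ 0.5011 -0.4524]
    [237 183  20  14 196] [246.  190.1] [ 0.5811 -0.3311]
    [187 193  37  63 458] [202.9 223.3] [ 0.7784 -0.2934]
    [240 271  21  27 452] [249.8 284.3] [ 0.7799 -0.0096]
```

Emit:
step_arm(
  moves=[
    [[12, -3, -54], [0, 0, 0.06], 10],
    [[12, -3, -54], [0, 0, 0.06], 10],
    [[12, -3, -54], [0, 0, 0.06], 10],
  ],
)

```text
clock: 22.78
tcp_pos: [0.414, 0.2615, 0.164]
orientation: [0.004, -0.228, 0.974, 0.001]
wrist_force: [0.1, 0.4, -0.7]
finger_gap: 0.0141
grip_force: 99.0
```

Emit:
step_arm(
  moves=[
    [[111, -224, -5], [0, 0, 0.36], 10],
    [[111, -224, -5], [0, 0, 0.36], 10],
    [[111, -224, -5], [0, 0, 0.36], 10],
    [[111, -224, -5], [0, 0, 0.36], 10],
    [[111, -224, -5], [0, 0, 0.36], 10],
    [[111, -224, -5], [0, 0, 0.36], 10],
    [[111, -224, -5], [0, 0, 0.36], 10],
  ],
)

```text
clock: 23.37
tcp_pos: [0.4123, 0.0037, 0.1649]
orientation: [0.001, -0.045, 0.999, -0.002]
wrist_force: [0.4, 0.9, -2.6]
finger_gap: 0.0143
grip_force: 99.1
```

Emit:
step_arm(
  moves=[
    [[30, -198, 5], [0, 0, 0.398], 10],
    [[30, -198, 5], [0, 0, 0.398], 10],
    [[30, -198, 5], [0, 0, 0.398], 10],
    [[30, -198, 5], [0, 0, 0.398], 10],
    [[30, -198, 5], [0, 0, 0.398], 10],
    [[30, -198, 5], [0, 0, 0.398], 10],
    [[30, -198, 5], [0, 0, 0.398], 10],
  ],
)

```text
clock: 23.95
tcp_pos: [0.4011, -0.1913, 0.1594]
orientation: [-0.0, 0.151, 0.989, 0.0]
wrist_force: [-0.3, 0.0, -2.9]
finger_gap: 0.014
grip_force: 99.2
```

Emit:
step_arm(
  moves=[
    [[-5, -57, 50], [0, 0, 0.11], 10],
    [[-5, -57, 50], [0, 0, 0.11], 10],
    [[-5, -57, 50], [0, 0, 0.11], 10],
    [[-5, -57, 50], [0, 0, 0.11], 10],
  ],
)

```text
clock: 24.28
tcp_pos: [0.388, -0.2441, 0.1085]
orientation: [-0.002, 0.203, 0.979, 0.001]
wrist_force: [-0.5, 0.4, -1.0]
finger_gap: 0.0144
grip_force: 99.0
```

Run:
```python
from h import *
sc=rgb("scene","scene16");tp=rgb("top","top16")
piece_at(tp,sc,[.581,-.3295,.024],k=7)
for n,im in(("top",tp),("scene",sc)):
    for o in trays(n,im):print(n,o[1],o[2])
g=pick(.581,-.3295,-.415);g2=pick(.581,-.3295,-.415,.117)
chain([(*g,.037,np.pi-.415),(*g2,.037,np.pi-.415)])
```

```text
top (np.int64(356), np.int64(221)) n 200.0 [355.66  220.325] plate xy at guessed z -364.2 -552.1
scene (np.int64(246), np.int64(189)) n 138.0 [246.2029 189.6377] plate xy at guessed z -363.9 -550.9
tri [ 0.5825 -0.3278  0.0236] 0.001
top [ 716.8058 -381.3778] -44.593013763427734
top [790.202   -3.9091] 1.6090582609176636
scene [778.3604 -10.9265] -32.741294860839844
scene [ 581.6967 -326.1598] -24.229995727539062
scene [ 500.1531 -445.5247] -27.8599853515625
now 24.38 [ 0.3891 -0.2441  0.1102  2.7344] F [ 0.6972  0.4452 -2.0282] gap 0.0142 99.01532649993896
 shift [ 0.  -0.8 73.2] turn z 0.0078 len 73.0
 shift [-93.   0.  -0.] turn z -0.0 len 93.0
```

Emit:
step_arm(
  moves=[
    [[0, -1, 20], [0, 0, 0.008], 10],
    [[0, -1, 42], [0, 0, 0.008], 10],
    [[0, -1, 60], [0, 0, 0.008], 10],
    [[0, -1, 73], [0, 0, 0.008], 10],
    [[0, -1, 73], [0, 0, 0.008], 10],
    [[0, -1, 73], [0, 0, 0.008], 10],
  ],
)

```text
clock: 24.88
tcp_pos: [0.3888, -0.2452, 0.0377]
orientation: [-0.0, 0.206, 0.979, 0.0]
wrist_force: [-1.2, 0.2, -1.2]
finger_gap: 0.0141
grip_force: 99.2
```

Emit:
step_arm(
  moves=[
    [[-12, 0, 0], [0, 0, 0], 10],
    [[-28, 0, 0], [0, 0, 0], 10],
    [[-44, 0, 0], [0, 0, 0], 10],
    [[-60, 0, 0], [0, 0, 0], 10],
    [[-76, 0, 0], [0, 0, 0], 10],
    [[-88, 0, 0], [0, 0, 0], 10],
    [[-93, 0, 0], [0, 0, 0], 10],
    [[-93, 0, 0], [0, 0, 0], 10],
  ],
)

```text
clock: 25.55
tcp_pos: [0.4755, -0.2848, 0.0388]
orientation: [0.002, 0.206, 0.978, -0.001]
wrist_force: [0.4, -0.0, -1.3]
finger_gap: 0.0143
grip_force: 99.2
```

Run:
```python
from h import *
sc=rgb("scene","scene17");tp=rgb("top","top17")
piece_at(tp,sc,[.581,-.3295,.024],k=7)
g2=pick(.581,-.3295,-.415,.117)
chain([(*g2,.037,np.pi-.415)])
```

```text
top (np.int64(356), np.int64(221)) n 60.0 [352.7333 216.8333] plate xy at guessed z -352.5 -550.3
scene (np.int64(246), np.int64(189)) n 143.0 [246.2797 189.6503] plate xy at guessed z -364.0 -550.6
tri [ 0.5882 -0.3179  0.0363] 0.0023
now 25.65 [ 0.4734 -0.2836  0.0379  2.7254] F [-0.8432  0.1159 -1.957 ] gap 0.0141 99.16033387184143
 shift [0.  1.4 0.9] turn z -0.0012 len 2.0
```

Emit:
step_arm(
  moves=[
    [[0, 0, -3], [0, 0, 0], 10],
    [[0, 0, -7], [0, 0, 0], 10],
    [[0, 0, -11], [0, 0, 0], 10],
    [[0, 0, -15], [0, 0, 0], 10],
    [[0, 0, -22], [0, 0, 0], 10],
    [[0, 0, -34], [0, 0, 0], 10],
    [[0, 0, -48], [0, 0, 0], 10],
    [[0, 0, -64], [0, 0, 0], 10],
  ],
)

```text
clock: 26.32
tcp_pos: [0.4729, -0.2837, 0.1018]
orientation: [-0.001, 0.207, 0.978, 0.0]
wrist_force: [0.4, -0.5, -3.5]
finger_gap: 0.0146
grip_force: 99.0
```

Emit:
step_arm(
  moves=[
    [[0, 0, -16], [0, 0, 0], 10],
    [[0, 0, -32], [0, 0, 0], 10],
    [[0, 0, -46], [0, 0, 0], 10],
    [[0, 0, -56], [0, 0, 0], 10],
    [[0, 0, -64], [0, 0, 0], 10],
    [[0, 0, -64], [0, 0, 0], 10],
  ],
)

```text
clock: 26.82
tcp_pos: [0.4742, -0.2847, 0.1672]
orientation: [0.001, 0.207, 0.978, -0.001]
wrist_force: [0.3, -0.0, -2.9]
finger_gap: 0.0137
grip_force: 99.0
```

Run:
```python
from h import *
sc=rgb("scene","scene18");tp=rgb("top","top18")
s=telemetry.get_state();p=s["tcp_pos"];psi=-.416
piece_at(tp,sc,[p[0]+.117*np.cos(psi),p[1]+.117*np.sin(psi),p[2]-.0185],k=7)
g=grip(-.047,.117,.0)
a=(*p,np.pi+psi);b=(*g,.166,np.pi+YP)
N=5;chain([tuple(np.array(a)+(np.array(b)-np.array(a))*i/N) for i in range(1,N+1)])
```

```text
top (np.int64(366), np.int64(209)) n 81.0 [363.2469 205.4074] plate xy at guessed z -356.4 -552.5
scene (np.int64(243), np.int64(164)) n 142.0 [243.0775 164.3028] plate xy at guessed z -365.7 -551.9
tri [ 0.5864 -0.3219  0.1553] 0.0026
now 26.92 [ 0.4734 -0.284   0.1651  2.7248] F [ 0.0149 -0.383  -2.7361] gap 0.0141 99.01218295097351
 shift [ 28.3 100.5  -0.2] turn z -0.1876 len 104.0
 shift [  9.1 104.1  -0.2] turn z -0.1868 len 104.0
 shift [-10.4 103.9  -0.2] turn z -0.1868 len 104.0
 shift [-29.5 100.2  -0.2] turn z -0.1868 len 104.0
 shift [-47.6  93.   -0.2] turn z -0.1868 len 104.0
```

Emit:
step_arm(
  moves=[
    [[1, 3, 0], [0, 0, -0.005], 10],
    [[3, 11, 0], [0, 0, -0.02], 10],
    [[7, 23, 0], [0, 0, -0.043], 10],
    [[11, 38, 0], [0, 0, -0.07], 10],
    [[15, 53, 0], [0, 0, -0.1], 10],
    [[19, 69, 0], [0, 0, -0.13], 10],
    [[24, 85, 0], [0, 0, -0.158], 10],
    [[28, 100, 0], [0, 0, -0.187], 10],
  ],
)

```text
clock: 27.58
tcp_pos: [0.4879, -0.1788, 0.1648]
orientation: [-0.001, 0.113, 0.994, 0.0]
wrist_force: [0.3, -0.5, -3.7]
finger_gap: 0.0146
grip_force: 98.9
```

Emit:
step_arm(
  moves=[
    [[1, 15, 0], [0, 0, -0.027], 10],
    [[3, 30, 0], [0, 0, -0.053], 10],
    [[4, 45, 0], [0, 0, -0.08], 10],
    [[5, 59, 0], [0, 0, -0.107], 10],
    [[6, 74, 0], [0, 0, -0.133], 10],
    [[8, 89, 0], [0, 0, -0.16], 10],
    [[9, 104, 0], [0, 0, -0.187], 10],
  ],
)

```text
clock: 28.17
tcp_pos: [0.5025, -0.0758, 0.1648]
orientation: [-0.001, 0.02, 1.0, 0.0]
wrist_force: [0.2, -0.4, -2.2]
finger_gap: 0.0143
grip_force: 99.0
```

Emit:
step_arm(
  moves=[
    [[-1, 15, 0], [0, 0, -0.027], 10],
    [[-3, 30, 0], [0, 0, -0.053], 10],
    [[-4, 45, 0], [0, 0, -0.08], 10],
    [[-6, 59, 0], [0, 0, -0.107], 10],
    [[-7, 74, 0], [0, 0, -0.133], 10],
    [[-9, 89, 0], [0, 0, -0.16], 10],
    [[-10, 104, 0], [0, 0, -0.187], 10],
  ],
)

```text
clock: 28.75
tcp_pos: [0.5169, 0.0275, 0.1648]
orientation: [-0.001, -0.074, 0.997, 0.0]
wrist_force: [-0.2, -0.5, -2.8]
finger_gap: 0.0141
grip_force: 99.0
```

Emit:
step_arm(
  moves=[
    [[-4, 14, 0], [0, 0, -0.027], 10],
    [[-8, 29, 0], [0, 0, -0.053], 10],
    [[-13, 43, 0], [0, 0, -0.08], 10],
    [[-17, 57, 0], [0, 0, -0.107], 10],
    [[-21, 72, 0], [0, 0, -0.133], 10],
    [[-25, 86, 0], [0, 0, -0.16], 10],
    [[-29, 100, 0], [0, 0, -0.187], 10],
  ],
)

```text
clock: 29.33
tcp_pos: [0.5308, 0.1305, 0.1647]
orientation: [-0.001, -0.167, 0.986, 0.0]
wrist_force: [-0.1, -0.1, -2.2]
finger_gap: 0.0141
grip_force: 99.0
```

Emit:
step_arm(
  moves=[
    [[-7, 13, 0], [0, 0, -0.027], 10],
    [[-14, 27, 0], [0, 0, -0.054], 10],
    [[-21, 42, 0], [0, 0, -0.084], 10],
    [[-29, 57, 0], [0, 0, -0.115], 10],
    [[-36, 71, 0], [0, 0, -0.143], 10],
    [[-43, 84, 0], [0, 0, -0.168], 10],
    [[-47, 91, 0], [0, 0, -0.184], 10],
    [[-48, 93, 0], [0, 0, -0.187], 10],
  ],
)

```text
clock: 30.0
tcp_pos: [0.5467, 0.234, 0.1649]
orientation: [-0.0, -0.258, 0.966, 0.0]
wrist_force: [0.5, 0.4, -3.0]
finger_gap: 0.0141
grip_force: 99.0
```

Run:
```python
from h import *
sc=rgb("scene","scene19");tp=rgb("top","top19")
piece_at(tp,sc,[*(C-.047*EY),.166-.0185],k=7)
g=grip(-.047,.117,.0)
chain([(*g,.12,np.pi+YP)])
```

```text
top (np.int64(101), np.int64(179)) n 150.0 [101.6667 177.8067] plate xy at guessed z 1.3 -49.3
scene (np.int64(360), np.int64(318)) n 106.0 [361.8396 320.2736] plate xy at guessed z 4.9 -40.9
tri [0.6508 0.2949 0.1423] 0.0074
now 30.1 [0.5468 0.2326 0.165  3.6608] F [ 0.7067  0.1752 -2.6718] gap 0.014 98.97343754768372
 shift [-0.7  0.1 45. ] turn z 0.0012 len 45.0
```

Emit:
step_arm(
  moves=[
    [[0, 0, 4], [0, 0, 0], 10],
    [[0, 0, 11], [0, 0, 0], 10],
    [[0, 0, 20], [0, 0, 0], 10],
    [[0, 0, 30], [0, 0, 0], 10],
    [[0, 0, 38], [0, 0, 0], 10],
    [[0, 0, 44], [0, 0, 0], 10],
    [[0, 0, 47], [0, 0, 0], 10],
    [[0, 0, 49], [0, 0, 0], 10],
  ],
)

```text
clock: 30.77
tcp_pos: [0.5468, 0.232, 0.1153]
orientation: [-0.001, -0.256, 0.967, -0.0]
wrist_force: [0.7, 0.2, -2.9]
finger_gap: 0.0142
grip_force: 99.0
```

Emit:
step_arm(
  moves=[
    [[0, 0, 2], [0, 0, 0], 10],
    [[0, 0, 4], [0, 0, 0], 10],
    [[0, 0, 6], [0, 0, 0], 10],
    [[0, 0, 8], [0, 0, 0], 10],
    [[0, 0, 10], [0, 0, 0], 10],
    [[0, 0, 10], [0, 0, 0], 10],
    [[0, 0, 10], [0, 0, 0], 10],
  ],
)

```text
clock: 31.35
tcp_pos: [0.5472, 0.2322, 0.1063]
orientation: [0.0, -0.256, 0.967, -0.0]
wrist_force: [0.2, -0.3, -1.8]
finger_gap: 0.0139
grip_force: 99.0
```

Emit:
step_arm(
  moves=[
    [[5, 0, 0], [0, 0, 0], 10],
    [[15, 0, 0], [0, 0, 0], 10],
    [[28, 0, 0], [0, 0, 0], 10],
    [[42, 0, 0], [0, 0, 0], 10],
    [[56, 0, 0], [0, 0, 0], 10],
    [[70, 0, 0], [0, 0, 0], 10],
    [[84, 0, 0], [0, 0, 0], 10],
    [[92, 0, 0], [0, 0, 0], 10],
  ],
)

```text
clock: 32.02
tcp_pos: [0.4655, 0.1859, 0.1064]
orientation: [-0.0, -0.256, 0.967, -0.0]
wrist_force: [-0.7, 0.5, -1.5]
finger_gap: 0.0144
grip_force: 99.1
```

Run:
```python
from h import *
sc=rgb("scene","scene20");tp=rgb("top","top20")
for x,y in((0,-.047),(.001,.0445),(.007,.142)): piece_at(tp,sc,[*(C+y*EY+x*EX),.094],k=7)
piece_at(tp,sc,[.499,-.449,.024],k=7)
for n,im in(("top",tp),("scene",sc)):
    for o in trays(n,im,lo=80):print(n,o[1],o[2])
g=pick(.499,-.449,-.495)
chain([(.45,.18,.16,3.6),(.43,-.06,.165,3.24),(.39,-.24,.16,np.pi-.3),(*g,.11,np.pi-.495)])
```

```text
top (np.int64(110), np.int64(186)) n 160.0 [110.35   184.9938] plate xy at guessed z 1.1 -48.6
scene (np.int64(357), np.int64(326)) n 111.0 [357.3874 328.2252] plate xy at guessed z 4.1 -44.5
tri [0.651  0.2931 0.0901] 0.0034
top (np.int64(76), np.int64(203)) n 0.0 [0. 0.] plate xy at guessed z 646.0 1.2
scene (np.int64(393), np.int64(341)) n 94.0 [392.7128 340.5851] plate xy at guessed z 0.3 44.0
tri [0.8178 0.3821 0.4968] 0.1048
top (np.int64(38), np.int64(219)) n 134.0 [ 40.8507 218.8731] plate xy at guessed z 4.4 134.8
scene (np.int64(433), np.int64(359)) n 175.0 [432.36   358.9429] plate xy at guessed z 6.9 140.7
tri [0.5623 0.4555 0.0904] 0.005
top (np.int64(404), np.int64(253)) n 0.0 [0. 0.] plate xy at guessed z 725.6 19.7
scene (np.int64(247), np.int64(161)) n 0.0 [0. 0.] plate xy at guessed z -1218.9 -2746.0
tri [0.8453 0.1439 0.7956] 0.4064
top [422.2985 147.6283] 33.288665771484375
top [ 498.447  -452.3083] -28.67647933959961
top [ 716.7939 -381.4901] -2.0657806396484375
top [790.21    -5.4054] 2.357781171798706
scene [778.5859 -11.0719] -34.85548782348633
scene [ 498.9601 -446.1283] -28.273956298828125
now 32.12 [0.466  0.1861 0.1065 3.6594] F [-0.2782 -0.5506 -1.266 ] gap 0.0143 99.08551454544067
 shift [ 16.9   2.6 -53.5] turn z 0.0594 len 56.0
 shift [ 124.1 -206.4   -5. ] turn z 0.36 len 241.0
 shift [  57.5 -175.2    5. ] turn z 0.3984 len 184.0
 shift [  40.1 -126.8   50. ] turn z 0.195 len 142.0
```

Emit:
step_arm(
  moves=[
    [[17, 3, -54], [0, 0, 0.06], 10],
    [[17, 3, -54], [0, 0, 0.06], 10],
    [[17, 3, -54], [0, 0, 0.06], 10],
  ],
)

```text
clock: 32.37
tcp_pos: [0.4534, 0.1814, 0.1641]
orientation: [0.003, -0.227, 0.974, -0.0]
wrist_force: [1.2, 0.5, -2.1]
finger_gap: 0.0146
grip_force: 99.2
```

Emit:
step_arm(
  moves=[
    [[124, -206, -5], [0, 0, 0.36], 10],
    [[124, -206, -5], [0, 0, 0.36], 10],
    [[124, -206, -5], [0, 0, 0.36], 10],
    [[124, -206, -5], [0, 0, 0.36], 10],
    [[124, -206, -5], [0, 0, 0.36], 10],
    [[124, -206, -5], [0, 0, 0.36], 10],
    [[124, -206, -5], [0, 0, 0.36], 10],
  ],
)

```text
clock: 32.95
tcp_pos: [0.4319, -0.0642, 0.165]
orientation: [0.001, -0.046, 0.999, -0.001]
wrist_force: [-0.5, -0.3, -2.0]
finger_gap: 0.0139
grip_force: 99.2
```

Emit:
step_arm(
  moves=[
    [[57, -175, 5], [0, 0, 0.398], 10],
    [[57, -175, 5], [0, 0, 0.398], 10],
    [[57, -175, 5], [0, 0, 0.398], 10],
    [[57, -175, 5], [0, 0, 0.398], 10],
    [[57, -175, 5], [0, 0, 0.398], 10],
    [[57, -175, 5], [0, 0, 0.398], 10],
  ],
)

```text
clock: 33.45
tcp_pos: [0.3916, -0.2427, 0.1595]
orientation: [0.0, 0.152, 0.988, -0.001]
wrist_force: [0.4, -0.5, -1.7]
finger_gap: 0.014
grip_force: 99.2
```

Emit:
step_arm(
  moves=[
    [[40, -127, 50], [0, 0, 0.195], 10],
    [[40, -127, 50], [0, 0, 0.195], 10],
    [[40, -127, 50], [0, 0, 0.195], 10],
    [[40, -127, 50], [0, 0, 0.195], 10],
    [[40, -127, 50], [0, 0, 0.195], 10],
    [[40, -127, 50], [0, 0, 0.195], 10],
  ],
)

```text
clock: 33.95
tcp_pos: [0.3156, -0.3476, 0.1094]
orientation: [-0.0, 0.245, 0.969, 0.001]
wrist_force: [0.3, 0.8, -2.0]
finger_gap: 0.0142
grip_force: 99.1
```

Run:
```python
from h import *
sc=rgb("scene","scene21");tp=rgb("top","top21")
piece_at(tp,sc,[.4985,-.4495,.024],k=7)
for n,im in(("top",tp),("scene",sc)):
    for o in trays(n,im,lo=80):print(n,o[1],o[2])
g=pick(.4985,-.4495,-.495);g2=pick(.4985,-.4495,-.495,.117)
chain([(*g,.037,np.pi-.495),(*g2,.037,np.pi-.495)])
```

```text
top (np.int64(404), np.int64(253)) n 220.0 [404.1364 253.0682] plate xy at guessed z -497.4 -615.1
scene (np.int64(247), np.int64(161)) n 104.0 [247.0962 161.6923] plate xy at guessed z -494.1 -613.1
tri [ 0.4984 -0.4496  0.0202] 0.0011
top [418.5576 149.5311] 32.795589447021484
top [ 716.7939 -381.4901] -2.0657806396484375
top [790.1599  -5.252 ] 1.577877163887024
scene [778.9127  -9.9548] -32.7413444519043
scene [ 499.2715 -445.6687] -27.906967163085938
now 34.05 [ 0.3165 -0.347   0.1103  2.6481] F [ 0.0469  0.5301 -1.8453] gap 0.0143 99.09549593925476
 shift [ 1.2 -3.7 73.3] turn z 0.0015 len 73.0
 shift [-93.   0.  -0.] turn z -0.0 len 93.0
```

Emit:
step_arm(
  moves=[
    [[1, -4, 20], [0, 0, 0], 10],
    [[1, -4, 42], [0, 0, 0], 10],
    [[1, -4, 60], [0, 0, 0], 10],
    [[1, -4, 73], [0, 0, 0], 10],
    [[1, -4, 73], [0, 0, 0], 10],
    [[1, -4, 73], [0, 0, 0], 10],
  ],
)

```text
clock: 34.55
tcp_pos: [0.3136, -0.3498, 0.0374]
orientation: [-0.0, 0.244, 0.97, 0.0]
wrist_force: [-0.4, -0.2, -2.4]
finger_gap: 0.014
grip_force: 99.2
```

Emit:
step_arm(
  moves=[
    [[-12, 0, 0], [0, 0, 0], 10],
    [[-28, 0, 0], [0, 0, 0], 10],
    [[-44, 0, 0], [0, 0, 0], 10],
    [[-60, 0, 0], [0, 0, 0], 10],
    [[-76, 0, 0], [0, 0, 0], 10],
    [[-88, 0, 0], [0, 0, 0], 10],
    [[-93, 0, 0], [0, 0, 0], 10],
    [[-93, 0, 0], [0, 0, 0], 10],
  ],
)

```text
clock: 35.22
tcp_pos: [0.3966, -0.3961, 0.0387]
orientation: [0.001, 0.244, 0.97, -0.001]
wrist_force: [-0.9, 0.3, -1.1]
finger_gap: 0.0146
grip_force: 99.2
```

Run:
```python
from h import *
sc=rgb("scene","scene22");tp=rgb("top","top22")
piece_at(tp,sc,[.4985,-.4495,.024],k=7)
g2=pick(.4985,-.4495,-.495,.117)
chain([(*g2,.037,np.pi-.495)])
```

```text
top (np.int64(404), np.int64(253)) n 143.0 [404.5664 252.7692] plate xy at guessed z -497.3 -616.5
scene (np.int64(247), np.int64(161)) n 103.0 [247.1359 161.7476] plate xy at guessed z -493.9 -612.8
tri [ 0.4987 -0.4502  0.02  ] 0.0026
now 35.32 [ 0.3948 -0.3948  0.0379  2.6476] F [ 0.2613  0.4196 -2.0116] gap 0.0142 99.22693490982056
 shift [-0.3  1.2  0.9] turn z 0.001 len 1.0
```

Emit:
step_arm(
  moves=[
    [[0, 0, -3], [0, 0, 0], 10],
    [[0, 0, -7], [0, 0, 0], 10],
    [[0, 0, -11], [0, 0, 0], 10],
    [[0, 0, -15], [0, 0, 0], 10],
    [[0, 0, -22], [0, 0, 0], 10],
    [[0, 0, -34], [0, 0, 0], 10],
    [[0, 0, -48], [0, 0, 0], 10],
    [[0, 0, -64], [0, 0, 0], 10],
  ],
)

```text
clock: 35.98
tcp_pos: [0.3942, -0.3948, 0.1018]
orientation: [-0.001, 0.245, 0.97, 0.0]
wrist_force: [-0.5, -0.8, -2.1]
finger_gap: 0.0144
grip_force: 99.1
```

Emit:
step_arm(
  moves=[
    [[0, 0, -16], [0, 0, 0], 10],
    [[0, 0, -32], [0, 0, 0], 10],
    [[0, 0, -46], [0, 0, 0], 10],
    [[0, 0, -56], [0, 0, 0], 10],
    [[0, 0, -64], [0, 0, 0], 10],
    [[0, 0, -64], [0, 0, 0], 10],
  ],
)

```text
clock: 36.48
tcp_pos: [0.3952, -0.396, 0.1673]
orientation: [0.001, 0.245, 0.97, -0.001]
wrist_force: [0.5, -0.5, -3.4]
finger_gap: 0.0143
grip_force: 99.1
```

Run:
```python
from h import *
sc=rgb("scene","scene23");tp=rgb("top","top23")
s=telemetry.get_state();p=s["tcp_pos"];psi=-.494
piece_at(tp,sc,[p[0]+.117*np.cos(psi),p[1]+.117*np.sin(psi),p[2]-.0185],k=7)
for x,y in((.002,-.047),(.001,.0445),(.006,.141)): piece_at(tp,sc,[*(C+y*EY+x*EX),.094],k=7)
g=grip(-.141,.117,.0)
a=(*p,np.pi+psi);b=(*g,.166,np.pi+YP)
N=5;chain([tuple(np.array(a)+(np.array(b)-np.array(a))*i/N) for i in range(1,N+1)])
```

```text
top (np.int64(420), np.int64(245)) n 186.0 [420.6505 244.5914] plate xy at guessed z -497.9 -617.5
scene (np.int64(244), np.int64(136)) n 109.0 [243.6972 136.0826] plate xy at guessed z -495.5 -616.1
tri [ 0.4991 -0.4517  0.1443] 0.0007
top (np.int64(110), np.int64(185)) n 161.0 [109.5528 185.118 ] plate xy at guessed z 1.8 -46.7
scene (np.int64(357), np.int64(327)) n 181.0 [357.1436 327.4862] plate xy at guessed z 2.5 -45.6
tri [0.6505 0.2929 0.0931] 0.0009
top (np.int64(76), np.int64(203)) n 158.0 [ 75.7152 202.6709] plate xy at guessed z 0.9 44.4
scene (np.int64(393), np.int64(341)) n 185.0 [393.4216 340.9405] plate xy at guessed z 0.5 45.8
tri [0.6041 0.3714 0.0942] 0.0014
top (np.int64(38), np.int64(220)) n 184.0 [ 38.4402 219.7446] plate xy at guessed z 5.3 140.8
scene (np.int64(433), np.int64(359)) n 204.0 [432.902  358.8333] plate xy at guessed z 6.1 141.8
tri [0.5607 0.4577 0.0929] 0.0008
now 36.58 [ 0.3946 -0.3952  0.1652  2.6467] F [ 0.0014 -0.0667 -3.1291] gap 0.0142 99.09006714820862
 shift [ 16.8 115.1  -0.2] turn z -0.2033 len 116.0
 shift [ -6.8 116.2  -0.2] turn z -0.2024 len 116.0
 shift [-30.  112.4  -0.2] turn z -0.2024 len 116.0
 shift [-52.  104.1  -0.2] turn z -0.2024 len 116.0
 shift [-71.8  91.5  -0.2] turn z -0.2024 len 116.0
```

Emit:
step_arm(
  moves=[
    [[1, 4, 0], [0, 0, -0.006], 10],
    [[2, 13, 0], [0, 0, -0.022], 10],
    [[4, 27, 0], [0, 0, -0.047], 10],
    [[6, 44, 0], [0, 0, -0.077], 10],
    [[9, 61, 0], [0, 0, -0.108], 10],
    [[11, 79, 0], [0, 0, -0.14], 10],
    [[14, 97, 0], [0, 0, -0.171], 10],
    [[17, 115, 0], [0, 0, -0.203], 10],
  ],
)

```text
clock: 37.25
tcp_pos: [0.4345, -0.2835, 0.1648]
orientation: [-0.0, 0.144, 0.99, 0.001]
wrist_force: [-0.1, 0.5, -2.7]
finger_gap: 0.0146
grip_force: 99.0
```

Emit:
step_arm(
  moves=[
    [[-1, 16, 0], [0, 0, -0.029], 10],
    [[-2, 33, 0], [0, 0, -0.058], 10],
    [[-3, 50, 0], [0, 0, -0.087], 10],
    [[-4, 66, 0], [0, 0, -0.116], 10],
    [[-5, 83, 0], [0, 0, -0.145], 10],
    [[-6, 100, 0], [0, 0, -0.174], 10],
    [[-7, 116, 0], [0, 0, -0.203], 10],
  ],
)

```text
clock: 37.83
tcp_pos: [0.4742, -0.1743, 0.1649]
orientation: [-0.0, 0.042, 0.999, 0.0]
wrist_force: [0.3, -0.4, -3.3]
finger_gap: 0.0142
grip_force: 99.0
```

Emit:
step_arm(
  moves=[
    [[-4, 16, 0], [0, 0, -0.029], 10],
    [[-9, 32, 0], [0, 0, -0.058], 10],
    [[-13, 48, 0], [0, 0, -0.087], 10],
    [[-17, 64, 0], [0, 0, -0.116], 10],
    [[-21, 80, 0], [0, 0, -0.145], 10],
    [[-26, 96, 0], [0, 0, -0.174], 10],
    [[-30, 112, 0], [0, 0, -0.203], 10],
  ],
)

```text
clock: 38.42
tcp_pos: [0.5138, -0.0657, 0.1648]
orientation: [-0.0, -0.059, 0.998, 0.0]
wrist_force: [-0.4, -0.4, -2.6]
finger_gap: 0.0143
grip_force: 99.0
```

Emit:
step_arm(
  moves=[
    [[-7, 15, 0], [0, 0, -0.029], 10],
    [[-15, 30, 0], [0, 0, -0.058], 10],
    [[-22, 45, 0], [0, 0, -0.087], 10],
    [[-30, 59, 0], [0, 0, -0.116], 10],
    [[-37, 74, 0], [0, 0, -0.145], 10],
    [[-45, 89, 0], [0, 0, -0.174], 10],
    [[-52, 104, 0], [0, 0, -0.203], 10],
  ],
)

```text
clock: 39.0
tcp_pos: [0.5533, 0.0435, 0.1648]
orientation: [-0.001, -0.16, 0.987, 0.0]
wrist_force: [0.8, -0.6, -2.7]
finger_gap: 0.0144
grip_force: 99.0
```

Emit:
step_arm(
  moves=[
    [[-11, 14, 0], [0, 0, -0.03], 10],
    [[-22, 28, 0], [0, 0, -0.06], 10],
    [[-34, 43, 0], [0, 0, -0.094], 10],
    [[-46, 58, 0], [0, 0, -0.128], 10],
    [[-57, 72, 0], [0, 0, -0.16], 10],
    [[-66, 84, 0], [0, 0, -0.186], 10],
    [[-71, 90, 0], [0, 0, -0.2], 10],
    [[-72, 91, 0], [0, 0, -0.203], 10],
  ],
)

```text
clock: 39.67
tcp_pos: [0.5938, 0.1521, 0.1648]
orientation: [-0.0, -0.259, 0.966, 0.0]
wrist_force: [0.1, 1.9, -2.7]
finger_gap: 0.0142
grip_force: 99.0
```

Run:
```python
from h import *
sc=rgb("scene","scene24");tp=rgb("top","top24")
piece_at(tp,sc,[*(C-.141*EY),.166-.0185],k=7)
g=grip(-.141,.117,.0)
chain([(*g,.12,np.pi+YP)])
```

```text
top (np.int64(137), np.int64(160)) n 0.0 [0. 0.] plate xy at guessed z 585.2 -12.9
scene (np.int64(323), np.int64(303)) n 85.0 [322.8941 304.2941] plate xy at guessed z 2.7 -140.7
tri [0.8311 0.3256 0.5078] 0.0018
now 39.77 [0.5936 0.1504 0.1649 3.6625] F [-0.2803  0.2836 -3.121 ] gap 0.0145 99.01697516441345
 shift [-0.8  0.6 44.9] turn z 0.0029 len 45.0
```

Emit:
step_arm(
  moves=[
    [[0, 0, 4], [0, 0, 0], 10],
    [[0, 0, 11], [0, 0, 0], 10],
    [[0, 0, 20], [0, 0, 0], 10],
    [[0, 0, 30], [0, 0, 0], 10],
    [[0, 0, 38], [0, 0, 0], 10],
    [[0, 0, 44], [0, 0, 0], 10],
    [[0, 0, 47], [0, 0, 0], 10],
    [[0, 0, 49], [0, 0, 0], 10],
  ],
)

```text
clock: 40.43
tcp_pos: [0.5937, 0.15, 0.1154]
orientation: [-0.001, -0.257, 0.966, 0.0]
wrist_force: [-0.1, -0.5, -3.3]
finger_gap: 0.0142
grip_force: 99.0
```

Emit:
step_arm(
  moves=[
    [[0, 0, 2], [0, 0, 0], 10],
    [[0, 0, 4], [0, 0, 0], 10],
    [[0, 0, 6], [0, 0, 0], 10],
    [[0, 0, 8], [0, 0, 0], 10],
    [[0, 0, 10], [0, 0, 0], 10],
    [[0, 0, 10], [0, 0, 0], 10],
    [[0, 0, 10], [0, 0, 0], 10],
  ],
)

```text
clock: 41.02
tcp_pos: [0.5942, 0.1502, 0.1064]
orientation: [0.0, -0.257, 0.966, -0.0]
wrist_force: [0.5, 0.9, -2.2]
finger_gap: 0.0141
grip_force: 99.1
```

Emit:
step_arm(
  moves=[
    [[5, 0, 0], [0, 0, 0], 10],
    [[15, 0, 0], [0, 0, 0], 10],
    [[28, 0, 0], [0, 0, 0], 10],
    [[42, 0, 0], [0, 0, 0], 10],
    [[56, 0, 0], [0, 0, 0], 10],
    [[70, 0, 0], [0, 0, 0], 10],
    [[84, 0, 0], [0, 0, 0], 10],
    [[92, 0, 0], [0, 0, 0], 10],
  ],
)

```text
clock: 41.68
tcp_pos: [0.5126, 0.1038, 0.1064]
orientation: [-0.0, -0.257, 0.966, -0.0]
wrist_force: [-0.4, -0.5, -1.3]
finger_gap: 0.0142
grip_force: 99.1
```

Run:
```python
from h import *
sc=rgb("scene","scene25");tp=rgb("top","top25")
for x,y in((.001,-.141),(.002,-.047),(.001,.0445),(.006,.141)): piece_at(tp,sc,[*(C+y*EY+x*EX),.094],k=7)
# spatula place back: same pose as gripped
chain([(.45,.11,.17,3.6),(.4207,.1670,.16,1.8289+1.0),(.4207,.167,.15,1.8289)])
```

```text
top (np.int64(144), np.int64(168)) n 10.0 [149.8 166.3] plate xy at guessed z -2.1 -155.1
scene (np.int64(322), np.int64(313)) n 83.0 [320.8313 312.7831] plate xy at guessed z 1.4 -142.8
tri [0.6993 0.2023 0.0877] 0.0113
top (np.int64(110), np.int64(185)) n 80.0 [112.225  188.7125] plate xy at guessed z -10.0 -48.7
scene (np.int64(357), np.int64(327)) n 119.0 [357.2857 328.1429] plate xy at guessed z 4.0 -44.8
tri [0.6457 0.2913 0.0787] 0.0009
top (np.int64(76), np.int64(203)) n 0.0 [0. 0.] plate xy at guessed z 646.0 1.2
scene (np.int64(393), np.int64(341)) n 122.0 [392.3934 341.9344] plate xy at guessed z 3.9 44.1
tri [0.819  0.383  0.4955] 0.1046
top (np.int64(38), np.int64(220)) n 13.0 [ 44.6154 220.6923] plate xy at guessed z -4.3 128.5
scene (np.int64(433), np.int64(359)) n 21.0 [427.8571 353.6667] plate xy at guessed z -1.5 128.7
tri [0.5592 0.4428 0.091 ] 0.0004
now 41.78 [0.5131 0.104  0.1065 3.6611] F [ 0.794   0.0283 -1.6669] gap 0.0145 99.12913084030151
 shift [ 51.7  36.5 -63.5] turn z 0.0611 len 90.0
 shift [ 1.1 64.1 10. ] turn z 0.7711 len 65.0
 shift [ 0.  0. 10.] turn z 1.0 len 10.0
```

Run:
```python
from h import *
for n in("scene","top"):
  u,v=proj(n,[*(C+.141*EY+.006*EX),.094])[0].round().astype(int)
  for f in(23,25):
    im=np.load(f"pics/{n}{f}.npy").min(2);print(n,f,u,v);print(im[v-20:v+21:4,max(u-28,0):u+29:4])
```

```text
scene 23 433 359
[[155 134 132 151 148 148 146 149 150 147 146 145 144  37  45]
 [234 145  99 100 238 231 152 147 148 146 146 143 146  35  39]
 [200 148 100  97 203 235 233 235 203 146 142 147 149  40  44]
 [138 147 102  88 200 160 224 217 232 151 199 140 146  35  40]
 [135 105 101 117 213 224 252 255 255 200 220 143 181  33  22]
 [146 102 101 163 234 218 250 255 255 230 231 141  70  34  27]
 [147  98 100 240 234 160 248 255 244 230 234 142  43  27  34]
 [146 145 100 191 233 231 229 216 140 231 205 144  18  25  37]
 [148 142 146 125 122 119 218 149 199 229 146 146  19  27  28]
 [142 146 147 145 123 126 126 118 180 193 133 150  28  34  26]
 [146 148 145 145 144 144 134 125 126 132 144 146  24  29  28]]
scene 25 433 359
[[107  49  78 161 186 190 162 114 108 114 110 105 107  31  35]
 [186  98 109 130 199 192 186 190 171 109 110 108 110  28  38]
 [144 144 189 198 206 212 219 184 187 109 108 109 109  29  41]
 [ 57 188 131 193 212 223 227 170 140 111 112 104 106  33  39]
 [ 47 153 187 183 219 228 219 124 102 108 108 106 133  20  18]
 [ 94 103 163 187 189 185 108 150  94 112 107 106  55  27
[... 1037 characters left out ...]
38 220
[[ 28  36  68  84 121 125 125 123 122 215 221 222 183 132 194]
 [ 34  57  85 100 126 122 111 109 110 218 224 223 195 192 192]
 [ 30  33  84 111 125 115 108 108 111 215 222 221 196 193 192]
 [ 31  30  74 124 123 107 109 135 169 187 215 198 194 194 190]
 [ 30  30  48 123 125 107 126 159 186 220 202 194 194 192 189]
 [ 27  32  34 114 120 108 111 153 192 235 194 194 193 190 185]
 [ 30  27  28  69 121 110 107 135 174 208 193 194 192 187 188]
 [ 30  33  30  35 118 107 110 110 163 193 195 193 190 188 186]
 [ 30  32  31  31  88 108 108 120 192 197 192 192 186 186 186]
 [ 29  26  30  27  43 106 107 182 197 197 193 190 188 185 185]
 [ 25  29  33  23  31  92 149 195 195 194 190 188 188 186 185]]
```

Run:
```python
from h import *
crop(np.load("pics/scene25.npy"),290,280,465,405,4.5,"b25")
```

```text
(no output)
```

View pics/b25.png

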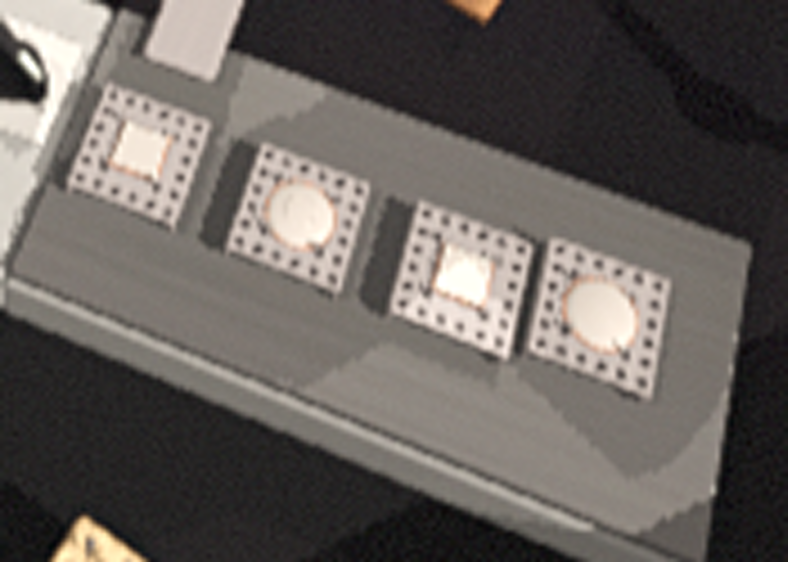

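b25 shows the first tray at (600,315), knocked towards its neighbour. It is still flat, fully on the plate and clear of the second tray; all four stand side by side. Now the spatula goes back to its rest.

Emit:
step_arm(
  moves=[
    [[5, 4, -30], [0, 0, 0], 10],
    [[52, 37, -64], [0, 0, 0.061], 10],
    [[52, 37, -64], [0, 0, 0.061], 10],
    [[52, 37, -64], [0, 0, 0.061], 10],
  ],
)

```text
clock: 42.12
tcp_pos: [0.4489, 0.1115, 0.1732]
orientation: [0.001, -0.228, 0.974, 0.0]
wrist_force: [-0.6, -0.2, -2.2]
finger_gap: 0.0144
grip_force: 99.3
```

Emit:
step_arm(
  moves=[
    [[1, 64, 10], [0, 0, 0.771], 10],
    [[1, 64, 10], [0, 0, 0.771], 10],
    [[1, 64, 10], [0, 0, 0.771], 10],
    [[1, 64, 10], [0, 0, 0.771], 10],
    [[1, 64, 10], [0, 0, 0.771], 10],
    [[1, 64, 10], [0, 0, 0.771], 10],
    [[1, 64, 10], [0, 0, 0.771], 10],
  ],
)

```text
clock: 42.7
tcp_pos: [0.4226, 0.1682, 0.1603]
orientation: [0.001, 0.158, 0.987, 0.0]
wrist_force: [-0.4, -0.3, -2.1]
finger_gap: 0.0141
grip_force: 99.2
```

Emit:
step_arm(
  moves=[
    [[0, 0, 10], [0, 0, 0.97], 10],
    [[0, 0, 10], [0, 0, 0.97], 10],
    [[0, 0, 10], [0, 0, 0.97], 10],
    [[0, 0, 10], [0, 0, 0.97], 10],
    [[0, 0, 10], [0, 0, 0.97], 10],
    [[0, 0, 10], [0, 0, 0.97], 10],
    [[0, 0, 10], [0, 0, 0.97], 10],
    [[0, 0, 10], [0, 0, 0.97], 10],
  ],
)

```text
clock: 43.37
tcp_pos: [0.4227, 0.168, 0.1502]
orientation: [0.0, 0.6, 0.8, 0.0]
wrist_force: [0.6, -0.4, -1.8]
finger_gap: 0.0146
grip_force: 99.2
```

Run:
```python
from h import *
sc=rgb("scene","scene26");tp=rgb("top","top26")
g=onz("scene",[423.3,350],.094)[0,:2]-C;print("T1 plate",g@EX,g@EY)
for x,y in((.001,-.141),(.002,-.047),(.001,.0445),(g@EX,g@EY)): piece_at(tp,sc,[*(C+y*EY+x*EX),.094],k=7)
chain([(.4207,.1670,.085,1.8289),(.4207,.167,.0445,1.8289)])
```

```text
T1 plate -0.006015908994029965 0.11708150516846327
top (np.int64(144), np.int64(168)) n 195.0 [143.8718 167.6359] plate xy at guessed z 1.9 -140.6
scene (np.int64(322), np.int64(313)) n 163.0 [322.0491 312.9509] plate xy at guessed z 0.6 -139.8
tri [0.6963 0.2106 0.0951] 0.0011
top (np.int64(110), np.int64(185)) n 163.0 [110.2699 184.8037] plate xy at guessed z 1.7 -48.6
scene (np.int64(357), np.int64(327)) n 121.0 [357.2562 328.1322] plate xy at guessed z 4.0 -44.9
tri [0.6513 0.293  0.0908] 0.0032
top (np.int64(76), np.int64(203)) n 96.0 [ 76.9375 201.0312] plate xy at guessed z 3.3 40.2
scene (np.int64(393), np.int64(341)) n 94.0 [392.7128 340.5851] plate xy at guessed z 0.3 44.0
tri [0.6069 0.369  0.0963] 0.0043
top (np.int64(49), np.int64(219)) n 29.0 [ 42.5862 217.6207] plate xy at guessed z 5.3 129.9
scene (np.int64(423), np.int64(350)) n 185.0 [423.3297 349.7297] plate xy at guessed z -6.7 117.0
tri [0.5655 0.4345 0.1086] 0.0097
now 43.47 [0.4225 0.168  0.1502 1.8598] F [ 0.3349 -0.1566 -2.047 ] gap 0.0144 99.20385360717773
 shift [-0.4 -2.  65.2] turn z 0.0309 len 65.0
 shift [ 0.   0.  40.5] turn z -0.0 len 41.0
```

Emit:
step_arm(
  moves=[
    [[0, -2, 10], [0, 0, 0.031], 10],
    [[0, -2, 25], [0, 0, 0.031], 10],
    [[0, -2, 42], [0, 0, 0.031], 10],
    [[0, -2, 58], [0, 0, 0.031], 10],
    [[0, -2, 70], [0, 0, 0.031], 10],
    [[0, -2, 80], [0, 0, 0.031], 10],
    [[0, -2, 85], [0, 0, 0.031], 10],
    [[0, -2, 85], [0, 0, 0.031], 10],
  ],
)

```text
clock: 44.13
tcp_pos: [0.4192, 0.167, 0.0642]
orientation: [-0.001, 0.609, 0.793, -0.001]
wrist_force: [-0.7, -0.2, -2.2]
finger_gap: 0.0141
grip_force: 99.3
```

Run:
```python
from h import *
sc=rgb("scene","scene27");tp=rgb("top","top27")
chain([(.4207,.167,.0436,1.8289)])
# blade in scene versus the start: shift of rect centre seen on its plane
```

```text
now 44.23 [0.42   0.1672 0.0655 1.83  ] F [-0.8324 -0.2275 -0.975 ] gap 0.0142 99.26015853881836
 shift [-0.3  0.6 21.9] turn z 0.0011 len 22.0
```

Emit:
step_arm(
  moves=[
    [[0, 1, 4], [0, 0, 0], 10],
    [[0, 1, 8], [0, 0, 0], 10],
    [[0, 1, 12], [0, 0, 0], 10],
    [[0, 1, 15], [0, 0, 0], 10],
    [[0, 1, 18], [0, 0, 0], 10],
    [[0, 1, 20], [0, 0, 0], 10],
    [[0, 1, 20], [0, 0, 0], 10],
  ],
)

```text
clock: 44.82
tcp_pos: [0.4201, 0.1672, 0.0447]
orientation: [-0.0, 0.61, 0.792, -0.0]
wrist_force: [-0.1, -0.7, -1.7]
finger_gap: 0.0144
grip_force: 99.3
```

Emit:
step_arm(
  moves=[
    [[0, 0, 1], [0, 0, 0], 10],
    [[0, 0, 1], [0, 0, 0], 10],
    [[0, 0, 1], [0, 0, 0], 10],
  ],
)

```text
clock: 45.07
tcp_pos: [0.4206, 0.1673, 0.0443]
orientation: [0.0, 0.61, 0.792, 0.0]
wrist_force: [-0.1, 0.0, -2.0]
finger_gap: 0.0144
grip_force: 99.3
```

Emit:
step_arm(
  moves=[
    [[0, 0, 0.5], [0, 0, 0], 10],
    [[0, 0, 1], [0, 0, 0], 10],
    [[0, 0, 1], [0, 0, 0], 10],
    [[0, 0, 1], [0, 0, 0], 10],
  ],
  grip_force=20,
)

```text
clock: 45.4
tcp_pos: [0.4207, 0.1674, 0.0438]
orientation: [0.0, 0.61, 0.792, 0.0]
wrist_force: [-1.0, 0.1, 5.6]
finger_gap: 0.0145
grip_force: 100.3
```

Emit:
step_arm(
  moves=[
    [[0, 0, 0], [0, 0, 0], 16],
    [[0, 0, 0], [0, 0, 0], 18],
    [[0, 0, 0], [0, 0, 0], 24],
    [[0, 0, 0], [0, 0, 0], 40],
    [[0, 0, 0], [0, 0, 0], 50],
    [[0, 0, 0], [0, 0, 0], 50],
    [[0, 0, 0], [0, 0, 0], 50],
  ],
)

```text
clock: 45.98
tcp_pos: [0.4205, 0.1673, 0.0432]
orientation: [0.0, 0.61, 0.792, -0.0]
wrist_force: [-0.1, -0.7, -1.1]
finger_gap: 0.0502
grip_force: 0.0
```

Emit:
step_arm(
  moves=[
    [[0, 0, -15], [0, 0, 0], 50],
    [[0, 0, -45], [0, 0, 0], 50],
    [[0, 0, -80], [0, 0, 0], 50],
    [[0, 0, -115], [0, 0, 0], 50],
    [[0, 0, -140], [0, 0, 0], 50],
    [[0, 0, -140], [0, 0, 0], 50],
  ],
)

```text
clock: 46.48
tcp_pos: [0.4238, 0.168, 0.1887]
orientation: [0.003, 0.61, 0.792, 0.004]
wrist_force: [1.3, 0.7, 1.2]
finger_gap: 0.0499
grip_force: 0.0
```

Run:
```python
from h import *
sc=rgb("scene","scene28");tp=rgb("top","top28")
s=chain([]);print(s["joint_pos"])
for f in(0,28):
    n="scene";im=np.load(f"pics/{n}{f}.npy")
    m=np.zeros(im.shape[:2],np.uint8);m[228:258,330:365]=((im.min(2)>100)[228:258,330:365])
    c=max(cv2.findContours(m,0,1)[0],key=cv2.contourArea)
    r=cv2.minAreaRect((onz(n,c[:,0],.017)[:,:2]*1000).astype(np.float32));print("bladerect",n,f,r)
# switch: dark blob on the control box, both views
for n,(u0,u1,v0,v1) in {"top":(165,212,145,180),"scene":(275,306,275,310)}.items():
    im=np.load(f"pics/{n}28.npy").max(2); m=np.zeros(im.shape,np.uint8);m[v0:v1,u0:u1]=(im[v0:v1,u0:u1]<75)
    N,L,S,Ce=cv2.connectedComponentsWithStats(m);i=1+np.argmax(S[1:,4]);print(n,S[i],Ce[i]);print(im[v0:v1:1,u0:u1:2])
```

```text
now 46.58 [0.4214 0.1675 0.1842 1.8288] F [-0.1987 -0.1746 -0.0373] gap 0.0498 0.0
[ 0.2011  0.0984 -0.3419  1.1275 -0.0001  1.5138]
bladerect scene 0 ((443.8285827636719, 62.541290283203125), (49.58914566040039, 89.28545379638672), 14.957537651062012)
bladerect scene 28 ((446.01556396484375, 64.39218139648438), (49.622901916503906, 90.6558837890625), 14.910575866699219)
top [197 145  15  27 211] [206.4265 153.7583]
[[237 238 237 238 239 239 237 238 238 238 238 240 240 242 236 170  59  35
   31  34  39  40  39  38]
 [237 238 238 238 238 238 238 237 238 238 239 240 244 246 238 200  80  37
   37  38  36  40  35  37]
 [237 237 238 238 238 239 238 238 238 238 240 244 247 247 242 219 110  39
   35  33  40  35  35  40]
 [236 238 236 237 237 237 238 238 239 239 243 246 247 247 245 228 145  48
   38  37  34  37  37  38]
 [237 238 237 237 237 238 238 238 239 242 246 247 247 247 246 231 177  69
   38  37  36  38  36  34]
 [237 238 237 237 236 237 237 238 242 246 247 247 247 247 247 236 206  94
   36  37  37  40  35  42]
 [236 238 237 237 236 237 236 236 245 247 247 247 247 247 247 241 222 129

[... 4549 characters left out ...]
  27  28  36  28 255 255 165]
 [223 255 255 255 238 213 113  39  33  25  20  36  28 255 255 155]
 [207 255 255 255 254 238 207 102  60  42  39  23  70 255 243 147]
 [203 255 255 255 255 239 239 207 168 134 133  59 155 255 218 148]
 [216 234 249 255 255 252 238 239 226 215 215 172 192 255 185 152]
 [220 210 218 246 255 255 233 236 239 238 239 223 194 255 171 154]
 [219 221 219 210 242 255 217 234 237 237 236 233 235 255 168 141]
 [221 223 220 219 203 237 209 233 235 235 236 235 255 255 164 119]
 [222 223 220 220 217 202 217 219 235 235 235 233 255 217 164  95]
 [220 219 220 221 220 219 218 196 216 235 234 235 255 172 158  94]
 [220 219 220 220 220 219 221 205 191 216 236 236 255 169 149 110]]
```

The spatula is back in its rest to within 2 mm. Next I'll check the switch position by projecting it.

Run:
```python
from h import *
for xk in(-.02,-.028,-.036):
    S=C+xk*EX-.237*EY
    b=np.array([np.cos(YP+1.047),np.sin(YP+1.047)])
    th=np.linspace(0,2*np.pi,60)
    pts=np.r_[[[*(S+s*.031*b),.104] for s in(-1,1)]]
    hub=np.array([[S[0]+.021*np.cos(t),S[1]+.021*np.sin(t),.07] for t in th])
    bar=np.array([[*(S+s*.031*b+w*.0065*np.array([-b[1],b[0]])),z] for s in(-1,1) for w in(-1,1) for z in(.072,.104)])
    for n in("top","scene"):
        al=proj(n,np.r_[hub,bar]);print(xk,S,n,"bar ends",proj(n,pts).round(1).tolist(),"bbox",al.min(0).round(1),al.max(0).round(1))
for n,(u0,u1,v0,v1) in {"top":(165,197,145,180),"scene":(278,306,275,306)}.items():
    im=np.load(f"pics/{n}28.npy").max(2); m=np.zeros(im.shape,np.uint8);m[v0:v1,u0:u1]=(im[v0:v1,u0:u1]<120)
    N,L,St,Ce=cv2.connectedComponentsWithStats(m)
    for i in range(1,N):
        if St[i,4]>60:print(n,"dark",St[i],Ce[i])
```

```text
-0.02 [0.7258 0.116 ] top bar ends [[193.7, 155.9], [169.0, 155.5]] bbox [168.8 153. ] [196.4 168.4]
-0.02 [0.7258 0.116 ] scene bar ends [[283.5, 282.7], [297.6, 299.7]] bbox [281.5 281.5] [299.6 306.4]
-0.028 [0.7188 0.112 ] top bar ends [[195.2, 158.5], [170.3, 158.2]] bbox [170.2 155.5] [197.8 170.9]
-0.028 [0.7188 0.112 ] scene bar ends [[284.6, 280.3], [298.7, 297.1]] bbox [282.7 279. ] [300.7 303.9]
-0.036 [0.7119 0.1081] top bar ends [[196.6, 161.1], [171.7, 160.8]] bbox [171.5 158.1] [199.2 173.5]
-0.036 [0.7119 0.1081] scene bar ends [[285.8, 277.9], [299.9, 294.5]] bbox [283.9 276.6] [301.8 301.3]
top dark [173 156  24  13 202] [185.4554 161.6287]
scene dark [278 275   8  15  66] [280.1667 280.0303]
scene dark [284 282  16  21 198] [290.4949 293.3232]
```

Run:
```python
from h import *
chain([(.58,.14,.19,1.66),(.7215,.1135,.15,1.565),(.7215,.1135,.080,1.565)])
```

```text
now 46.58 [0.4214 0.1675 0.1842 1.8288] F [-0.1987 -0.1746 -0.0373] gap 0.0498 0.0
 shift [-67.1 146.3  -5.8] turn z 0.1688 len 161.0
 shift [-39.  138.6  40. ] turn z 0.095 len 149.0
 shift [ 0.  0. 70.] turn z -0.0 len 70.0
```

Emit:
step_arm(
  moves=[
    [[-67, 146, -6], [0, 0, 0.169], 45],
    [[-67, 146, -6], [0, 0, 0.169], 45],
    [[-67, 146, -6], [0, 0, 0.169], 45],
    [[-67, 146, -6], [0, 0, 0.169], 45],
    [[-67, 146, -6], [0, 0, 0.169], 45],
  ],
)

```text
clock: 47.0
tcp_pos: [0.5841, 0.138, 0.1856]
orientation: [0.0, 0.676, 0.737, -0.0]
wrist_force: [-0.3, 0.9, -0.6]
finger_gap: 0.0454
grip_force: 0.0
```

Emit:
step_arm(
  moves=[
    [[-20, 70, 15], [0, 0, 0.05], 45],
    [[-30, 105, 25], [0, 0, 0.07], 45],
    [[-39, 139, 40], [0, 0, 0.095], 45],
    [[-39, 139, 40], [0, 0, 0.095], 45],
    [[-39, 139, 40], [0, 0, 0.095], 45],
    [[-39, 139, 40], [0, 0, 0.095], 45],
    [[-39, 139, 40], [0, 0, 0.095], 45],
    [[-39, 139, 40], [0, 0, 0.095], 45],
  ],
)

```text
clock: 47.67
tcp_pos: [0.7195, 0.1138, 0.1494]
orientation: [-0.0, 0.709, 0.705, -0.0]
wrist_force: [-1.0, -0.0, 0.2]
finger_gap: 0.0447
grip_force: 0.0
```

Run:
```python
from h import *
s=chain([(.7215,.1135,.080,1.565)]);print(s["joint_pos"])
```

```text
now 47.67 [0.7195 0.1138 0.1494 1.5654] F [-0.9597 -0.023   0.1839] gap 0.0447 0.0
 shift [-0.3  2.  69.4] turn z 0.0004 len 69.0
[0.0468 0.6525 0.3839 1.3031 0.     1.6229]
```

Descend slowly, watching the force, then close gently.

Emit:
step_arm(
  moves=[
    [[0, 1, 12], [0, 0, 0], 45],
    [[0, 1, 26], [0, 0, 0], 45],
    [[0, 1, 38], [0, 0, 0], 45],
    [[0, 1, 48], [0, 0, 0], 45],
    [[0, 1, 56], [0, 0, 0], 45],
    [[0, 1, 63], [0, 0, 0], 45],
    [[0, 1, 68], [0, 0, 0], 45],
    [[0, 1, 68], [0, 0, 0], 45],
  ],
)

```text
clock: 48.33
tcp_pos: [0.721, 0.1133, 0.0801]
orientation: [-0.001, 0.709, 0.705, -0.001]
wrist_force: [0.4, 0.0, 0.6]
finger_gap: 0.0453
grip_force: 0.0
```

Emit:
step_arm(
  moves=[
    [[0, 0, 0], [0, 0, 0], 30],
    [[0, 0, 0], [0, 0, 0], 22],
    [[0, 0, 0], [0, 0, 0], 17],
    [[0, 0, 0], [0, 0, 0], 13],
    [[0, 0, 0], [0, 0, 0], 8],
    [[0, 0, 0], [0, 0, 0], 8],
    [[0, 0, 0], [0, 0, 0], 8],
  ],
  grip_force=20,
)

```text
clock: 48.92
tcp_pos: [0.7201, 0.1133, 0.082]
orientation: [-0.001, 0.709, 0.705, -0.001]
wrist_force: [-5.7, -1.0, 3.9]
finger_gap: 0.0125
grip_force: 19.9
```

Run:
```python
from h import *
s=chain([]);print(s["joint_pos"],s["ft_torque"])
```

```text
now 48.92 [0.7201 0.1133 0.082  1.5649] F [-5.7237 -0.9619  3.9486] gap 0.0125 19.931465685367584
[ 0.0462  0.6848  0.2751  1.1637 -0.0001  1.6228] [-0.0449  1.1107 -0.0164]
```

Emit:
step_arm(
  moves=[
    [[0, -1, 0], [0, 0, 0.0], 8],
    [[0, -1, 0], [0, 0, 0.05], 8],
    [[0, -1, 0], [0, 0, 0.1], 8],
    [[0, -1, 0], [0, 0, 0.16], 8],
    [[0, -1, 0], [0, 0, 0.22], 8],
    [[0, -1, 0], [0, 0, 0.28], 8],
    [[0, -1, 0], [0, 0, 0.34], 8],
    [[0, -1, 0], [0, 0, 0.4], 8],
  ],
  grip_force=45,
)

```text
clock: 49.58
tcp_pos: [0.7198, 0.1134, 0.0821]
orientation: [-0.0, 0.836, 0.549, -0.0]
wrist_force: [-5.1, 0.3, 3.8]
finger_gap: 0.0122
grip_force: 48.3
```

Run:
```python
from h import *
s=chain([]);print(s["joint_pos"],s["ft_torque"])
```

```text
now 49.58 [0.7198 0.1134 0.0821 1.1623] F [-5.1263  0.2952  3.7539] gap 0.0122 48.31502974033356
[ 0.0463  0.6828  0.2719  1.1609 -0.      2.0256] [-0.0549  0.9223  0.0867]
```

Turning well; I'll continue through to 60° and a touch beyond.

Emit:
step_arm(
  moves=[
    [[0, 0, 0], [0, 0, 0.07], 8],
    [[0, 0, 0], [0, 0, 0.14], 8],
    [[0, 0, 0], [0, 0, 0.22], 8],
    [[0, 0, 0], [0, 0, 0.3], 8],
    [[0, 0, 0], [0, 0, 0.38], 8],
    [[0, 0, 0], [0, 0, 0.46], 8],
    [[0, 0, 0], [0, 0, 0.54], 8],
    [[0, 0, 0], [0, 0, 0.62], 8],
  ],
)

```text
clock: 50.25
tcp_pos: [0.7196, 0.1136, 0.0821]
orientation: [-0.0, 0.964, 0.267, -0.001]
wrist_force: [-4.7, 0.2, 4.3]
finger_gap: 0.012
grip_force: 48.4
```

Emit:
step_arm(
  moves=[
    [[0, 0, 0], [0, 0, 0.03], 8],
    [[0, 0, 0], [0, 0, 0.04], 8],
    [[0, 0, 0], [0, 0, 0.04], 8],
  ],
)

```text
clock: 50.5
tcp_pos: [0.7196, 0.1136, 0.0821]
orientation: [-0.0, 0.968, 0.25, -0.001]
wrist_force: [-6.4, -0.2, 4.3]
finger_gap: 0.0121
grip_force: 48.4
```

Run:
```python
from h import *
s=chain([]);print(s["joint_pos"],s["ft_torque"])
```

```text
now 50.5 [0.7196 0.1136 0.0821 0.5052] F [-6.4229 -0.1609  4.2631] gap 0.0121 48.41375648975372
[0.0464 0.6827 0.2717 1.1612 0.0003 2.6828] [0.0307 1.062  0.2801]
```

Emit:
step_arm(
  moves=[
    [[0, 0, 0], [0, 0, 0], 15],
    [[0, 0, 0], [0, 0, 0], 25],
    [[0, 0, 0], [0, 0, 0], 34],
    [[0, 0, 0], [0, 0, 0], 34],
    [[0, 0, -10], [0, 0, 0], 34],
    [[0, 0, -35], [0, 0, 0], 34],
    [[0, 0, -65], [0, 0, 0], 34],
    [[0, 0, -90], [0, 0, 0], 34],
  ],
)

```text
clock: 51.17
tcp_pos: [0.7208, 0.1133, 0.1734]
orientation: [0.0, 0.968, 0.25, 0.0]
wrist_force: [-0.5, -0.6, 0.7]
finger_gap: 0.0342
grip_force: 0.0
```

Run:
```python
from h import *
chain([(.60,-.04,.24,.6),(.45,-.2,.3,.6)])
```

```text
now 51.17 [0.7208 0.1133 0.1734 0.5047] F [-0.485  -0.6069  0.7135] gap 0.0342 0.0
 shift [-179.8   75.8  -66.6] turn z -0.0953 len 206.0
 shift [-214.1   47.4  -60. ] turn z -0.0 len 227.0
```

Emit:
step_arm(
  moves=[
    [[0, 0, -30], [0, 0, 0], 34],
    [[-180, 76, -67], [0, 0, -0.095], 34],
    [[-180, 76, -67], [0, 0, -0.095], 34],
    [[-180, 76, -67], [0, 0, -0.095], 34],
    [[-180, 76, -67], [0, 0, -0.095], 34],
    [[-180, 76, -67], [0, 0, -0.095], 34],
    [[-180, 76, -67], [0, 0, -0.095], 34],
  ],
)

```text
clock: 51.75
tcp_pos: [0.5975, -0.0445, 0.2415]
orientation: [0.001, 0.956, 0.293, 0.001]
wrist_force: [-0.3, -0.1, -0.3]
finger_gap: 0.034
grip_force: 0.0
```

Emit:
step_arm(
  moves=[
    [[-214, 47, -60], [0, 0, 0], 34],
    [[-214, 47, -60], [0, 0, 0], 34],
    [[-214, 47, -60], [0, 0, 0], 34],
    [[-214, 47, -60], [0, 0, 0], 34],
    [[-214, 47, -60], [0, 0, 0], 34],
    [[-214, 47, -60], [0, 0, 0], 34],
    [[-214, 47, -60], [0, 0, 0], 34],
  ],
)

```text
clock: 52.33
tcp_pos: [0.4485, -0.2026, 0.3009]
orientation: [0.002, 0.956, 0.293, 0.001]
wrist_force: [0.6, -0.6, 0.9]
finger_gap: 0.0341
grip_force: 0.0
```

Run:
```python
from h import *
sc=rgb("scene","scene29");tp=rgb("top","top29")
for x,y in((.001,-.141),(.002,-.047),(.001,.0445),(-.006,.117)): piece_at(tp,sc,[*(C+y*EY+x*EX),.094],k=7)
crop(sc,230,200,465,405,2.9,"fin")
```

```text
top (np.int64(144), np.int64(168)) n 60.0 [144.7 166.3] plate xy at guessed z 4.1 -143.9
scene (np.int64(322), np.int64(313)) n 154.0 [321.9026 313.8117] plate xy at guessed z 3.0 -139.4
tri [0.699  0.2105 0.0942] 0.0047
top (np.int64(110), np.int64(185)) n 145.0 [110.5448 185.1241] plate xy at guessed z 0.6 -48.9
scene (np.int64(357), np.int64(327)) n 197.0 [356.9746 326.9848] plate xy at guessed z 1.4 -46.4
tri [0.6502 0.2911 0.0926] 0.0023
top (np.int64(76), np.int64(203)) n 43.0 [ 76.3953 202.3256] plate xy at guessed z 0.9 42.6
scene (np.int64(393), np.int64(341)) n 127.0 [393.1102 340.9134] plate xy at guessed z 0.7 45.1
tri [0.6048 0.3704 0.0937] 0.0024
top (np.int64(49), np.int64(219)) n 118.0 [ 48.9746 220.3898] plate xy at guessed z -8.8 118.9
scene (np.int64(423), np.int64(350)) n 193.0 [423.5699 350.0207] plate xy at guessed z -6.2 117.7
tri [0.5603 0.4314 0.0916] 0.0017
```

View pics/fin.png

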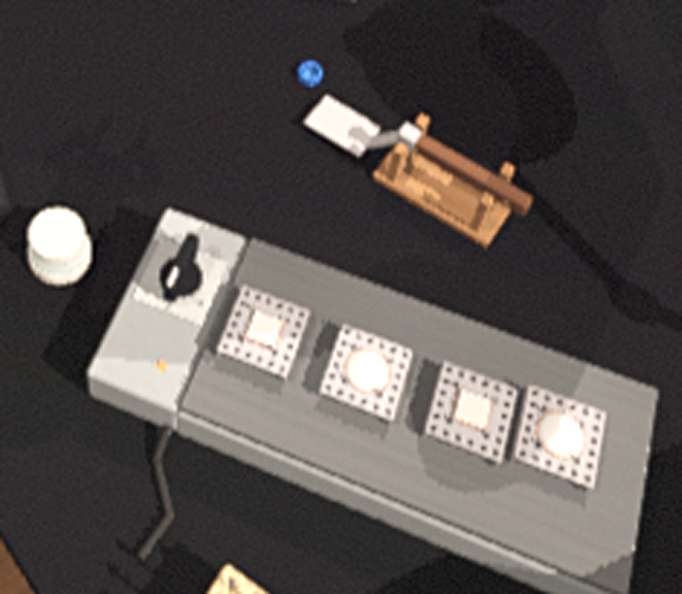

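The final view shows all four trays flat on the plate, the switch bar at (180,268) turned along the plate's x, and the spatula in its notches at (470,170). I'll let the arm settle and hand in.

Emit:
step_arm(
  moves=[
    [[0, 0, 0], [0, 0, 0], 34],
    [[0, 0, 0], [0, 0, 0], 34],
    [[0, 0, 0], [0, 0, 0], 34],
    [[0, 0, 0], [0, 0, 0], 34],
  ],
)

```text
clock: 52.77
tcp_pos: [0.4503, -0.199, 0.2978]
orientation: [-0.0, 0.955, 0.296, -0.0]
wrist_force: [0.5, -0.0, 0.0]
finger_gap: 0.0342
grip_force: 0.0
```

```bash
python3 -c "
from workcell import env
print(env.hand_in())"
```

```text
the job is handed in; nothing more can be done
None
```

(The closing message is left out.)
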